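# Load a battery pack into a rotary tester and index it under the probes

### The job

Load the loose blue battery pack into the empty nest at the tester's front (the side nearest the robot): hook its tongue under the lip at the rim of the dial, then swing the other end down until it lies flat and the sprung catch has snapped over its ledge. Then turn the dial one click anticlockwise seen from above, so that this pack comes to rest in the detent under the probe head, and let go. Leave the other things on the bench where they are.

Things in the scene. Friction and masses are not known exactly. Their poses are not given: they have to be found in the camera images.
- pack: The pack to load: blue, 62 (x) x 40 (y) x 22 (z) mm, white/orange label, about 110 g. Origin: centre of the underside, z up. Flush with the underside a dark tongue, 12 long x 24 wide x 5 thick, sticks out at -x (tip at x = -43) and a dark ledge, 8 long x 30 wide x 6 thick, at +x (end at x = +39). Starts flat on the bench, left or right of the tester, tongue roughly to the robot.
- nest_seat (a point): Where the pack's origin lies when home in the nest that starts in front: on the nest floor, 70 mm above the bench, 98 mm from the dial's axis. Turns with the dial; -x points outward to the rim, z up; the seated pack's axes agree with it (tongue outward). Floor: a pad 30 wide, 14 high on the dial plate. Sides free for fingers from x = -37 to +31. Play about 2 mm along x, 2.5 along y.
- lip (a point): Middle of the lower inner edge of the front nest's lip, 37 mm outward from nest_seat and 9.5 above the nest floor; axes as nest_seat. The lip is 4 thick, 46 wide and reaches 8 mm in from the outer wall; cheeks below it leave a slot 29 wide for the tongue. The pack cannot go straight down past it: put the tongue in with that end low (about 20 degrees), then swing the inner end down.
- nest_end (a point): Inner end of the front nest on its floor, 41 mm inward from nest_seat; axes as nest_seat. Two fixed stops 5 high stand here; guides 8 high and 35 apart flank the ledge. Four such nests stand a quarter turn apart on the dial: the left one is empty too, the right and rear ones hold blue packs that are fixed in.
- catch0 (a joint): Sprung catch, 14 wide, red tab (top 21 mm above the nest floor), at the front nest's inner end; m, 0 = out, up to 0.010 pushed towards the dial's axis. Its nose reaches out to x = +33.5 of nest_seat, underside 7.3 above the nest floor, sloping up from 9 to 18. The ledge pushes it back on the way down (5 to 8 N on the pack's inner end); it snaps out over the ledge when the pack lies flat.
- dial (a joint): Turn of the tester's round aluminium dial plate (306 mm across, top 56 mm above the bench), rad, 0 at the start, positive anticlockwise from above. A detent holds it at every quarter turn (0, 1.571, ...): about 0.1 N m to leave it, less towards half way; past half way the spring draws it to the next. A positive quarter turn carries the front nest to the right, under the probe head.
- grip_bar (a point): On the dial's axis, 130 mm above the bench, in the black grip bar by which the dial is turned: 56 long, 16 thick, 30 high, underside 112 and top 142 mm above the bench. Axes of the dial: the bar's long side lies along y; at the start x points from the front nest to the axis.
- tester: Rotary battery tester, fixed: round grey housing 284 mm across under the dial. Origin under the dial's axis at bench height, x from front to back. On its right (-y) a column (30 x 24 mm at y = -188) bears an arm and black probe block: y = -69 to -202, x within 22 each way, 104 (probe tips) to 179 mm above the bench. A seated pack passes 12 mm below the probes.
- black_pack: Bystander: smaller black pack with a red label, 66 x 36 x 16 mm, no tongue; origin centre of underside.
- grey_pack: Bystander: light grey pack, white label, 58 x 42 x 20 mm, no tongue; origin centre of underside.
- stapler: Bystander: black stapler 130 (x) x 36 x 54 mm, lying across between the two places left of the tester; origin centre of underside.
- calculator: Bystander: grey desk calculator 150 (x) x 105 x 19 mm; origin centre of underside.
- red_car: Bystander: red toy car 74 (x) x 31 x 28 mm; origin centre of underside.
- yellow_car: Bystander: yellow toy car 74 (x) x 31 x 28 mm; origin centre of underside.
- handset: Bystander: black cordless handset 155 (x) x 52 x 24 mm; origin centre of underside.
- screwdriver: Bystander: screwdriver with an orange handle, lying on the bench.

How it is judged:
By the outcome, as a careful person would: the job done as asked, in the order asked, and still so for the second after the job is handed in, with the robot touching nothing.
It also fails if it takes over 56 s, if anything falls off the work surface, if the arm or the gripper's body presses on something with over 40 N, if the wrist force passes 120 N, or if a joint passes its speed limit or range.

### The arm

A 7-joint arm with a two-finger parallel gripper is mounted at the origin on the work surface. World frame = base frame: x ahead of the robot, y to its left, z up, the work surface at z = 0. Lengths are in m, angles in rad, forces in N, time in s.
With the tool pointing down it reaches from about 0.425 to 1.025 m from the base axis. Payload 3.6 kg.
Tool frame: the origin (TCP) lies at the very end of the fingers, on their centre line; the grasp point (between the pads) lies 19 mm behind it; z points along the fingers, y is the direction in which the jaws open and shut (so a half turn about z gives the same grasp; the last joint's range is limited). The gripper opens to 85 mm and grips with 20 to 120 N. Pads are 22 mm wide; open, the fingers measure 114 mm over their backs; the gripper's body (76 mm by 85 mm) begins 54 mm behind the grasp point. The pads swing forward as they close: fully open they stand 13 mm farther back than shut.
Start: joints at [-0.093, 0.591, 0.048, 1.609, -0.033, 0.943, -0.034], TCP at [0.725, 0, 0.231] pointing down, gripper open.
Joint ranges: [-2.69, 2.69], [-0.47, 2.24], [-1.27, 1.36], [0.19, 2.51], [-1.53, 4.68], [0.08, 2.07], [-3.09, 3.09]. Speed limits (rad/s): [2.57, 2.57, 3.14, 3.14, 3.14, 3.14, 3.14].

### API

Orientations are given as a rotation vector (axis times angle).
In Python, from rig import r, optics gives the robot as it stands.
- The arm moves only by the shell command python3 -m handwheel 'ROWS' [FORCE]. ROWS is JSON, a list of rows, each a list of 3 entries, a list of its own where there are three numbers: the finger opening in cm, from 0 to 8.54, then the shift along the world's x, y, z in cm, then the turn about the world's z in rad. A call has 1 to 12 rows; each row shifts and turns the commanded pose from where the row before left it; what a row does not reach is not made up. A row lasts 1/8 s, in which the tool goes at most 62.5 mm and 10.7 degrees, less where a joint would pass 70% of its speed; a pose out of reach is approached as far as the arm can. A call is refused whole if a number of a shift passes 6.25 or a number of a turn 0.188, either way. A call with a gripper value outside its range is refused whole. The fingers move at their own pace and stop on an object; FORCE is the grip in N (left out, the last holds). Time passes only in rows, so rows that do not move let the fingers close. It gives the time, the measured TCP pose, the force and the opening at its end, in the units of the state.
- r.sense(): the state, without advancing time (a new reading comes with each control period).
- optics.snapshot(name): name is "scene" or "side" or "wrist"; returns a dict with "image" (420x560x3 uint8, red, green, blue), "intrinsics" (3x3 intrinsics, pixels), "world_from_camera" (4x4, takes a point from camera to world coordinates); the wrist camera has in their place "tool_from_camera" (4x4, takes a point from camera to tool coordinates, whose origin is the TCP and whose axes are the flange's). Camera axes: x right, y down, z forward; pixel columns grow to the right and rows downward; lengths in m; the calibration is good to about 2 mm. A picture is of the moment at which its call begins: read the wrist's pose just before it. There is no depth.
- r.sign_off(): hands the job in, once; it reports no verdict.
The state is a dict: "time": time; "joint_pos": joint angles; "joint_velocities": joint speeds; "tau": joint torques, N m; "tool_pos": TCP position; "eef_rot": TCP orientation; "contact_force": force on the tool from outside, world axes, zero at the start; "ft_torque": the same for the moment, N m; "finger_gap": opening from 0.0 (shut) to 1.0 (fully open).
Only numpy, scipy, OpenCV 4.12 (cv2) and the standard library are available. Lean on these libraries where they do the work, as an engineer would, in place of code of your own. Each camera call takes 0.05 s, during which the arm holds its last target.

## Working session

There is one attempt and no reset: what is moved stays moved. The work goes in short steps, Python scripts to look and compute and a shell command to move; the robot and the scene stay as the last step left them, time stands still between calls to the robot, and variables do not carry over. Pictures are saved under pics/ and viewed, and the job is handed in when it is done.

```bash
mkdir -p pics; ls; python3 - <<'E'
from rig import r, optics
import cv2
print(r.sense())
for n in ["scene","side","wrist"]:
    s=optics.snapshot(n); cv2.imwrite(f"pics/{n}0.png",s["image"][:,:,::-1])
    print(n,s["intrinsics"].tolist(),(s.get("world_from_camera") if n!="wrist" else s["tool_from_camera"]).round(4).tolist())
E
```

```text
pics
{'time': 0.0, 'joint_pos': array([-0.09351908,  0.59212583,  0.04829713,  1.60987429, -0.03335355,
        0.94270368, -0.03368948]), 'joint_velocities': array([-0.00130364, -0.00089525,  0.0015278 , -0.00015758,  0.00063025,
        0.00019842, -0.00050543]), 'tau': array([ 3.78132427e-04, -5.48684978e+01,  1.54672019e+00, -1.98121297e+01,
        9.43630905e-03,  8.90732801e-03, -1.16924070e-05]), 'tool_pos': array([7.24142268e-01, 3.36573022e-05, 2.30116577e-01]), 'eef_rot': array([-2.22024302, -2.22041947,  0.00265295]), 'contact_force': array([-0.10465089, -0.47090859,  0.65054297]), 'ft_torque': array([ 0.05073054,  0.01565054, -0.05099347]), 'finger_gap': 1.0011137170648787}
scene [[467.56385303229405, 0.0, 282.7930444935796], [0.0, 467.56385303229405, 209.33564116947522], [0.0, 0.0, 1.0]] [[0.0842, 0.6329, -0.7696, 1.3439], [0.9964, -0.0558, 0.0631, -0.115], [-0.003, -0.7722, -0.6354, 0.8133], [0.0, 0.0, 0.0, 1.0]]
side [[452.5328308138656, 0.0, 283.43740592728494], [0.0, 452.5328308138656, 209.0209422533676], [0.0, 0.0, 1.0]] [[0.7418, -0.481, 0.4673, -0.0903], [-0.6706, -0.5298, 0.5193, -0.7128], [-0.0022, -0.6986, -0.7156, 1.0254], [0.0, 0.0, 0.0, 1.0]]
wrist [[333.9830692370923, 0.0, 283.3378291342308], [0.0, 333.9830692370923, 206.39440509633698], [0.0, 0.0, 1.0]] [[-0.0014, -0.9589, -0.2838, 0.0707], [1.0, -0.0013, -0.0007, -0.0008], [0.0003, -0.2838, 0.9589, -0.1418], [0.0, 0.0, 0.0, 1.0]]
```

View pics/scene0.png

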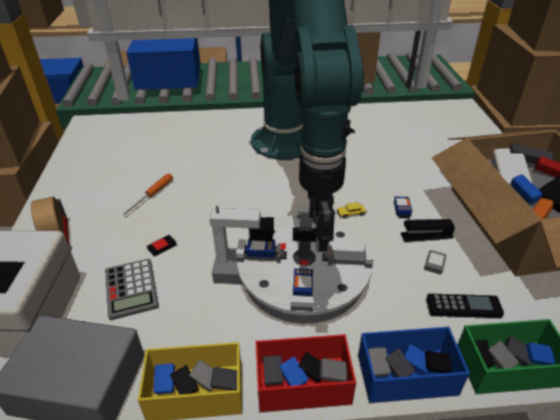

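View pics/side0.png

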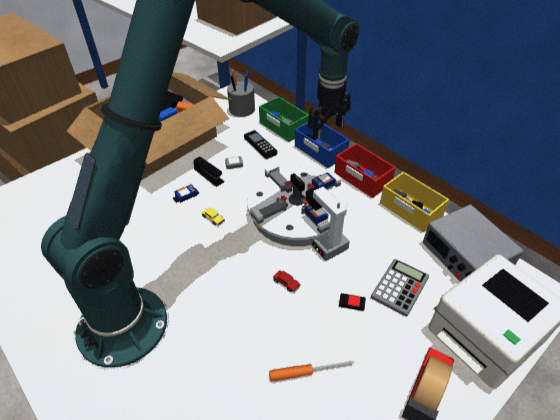

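View pics/wrist0.png

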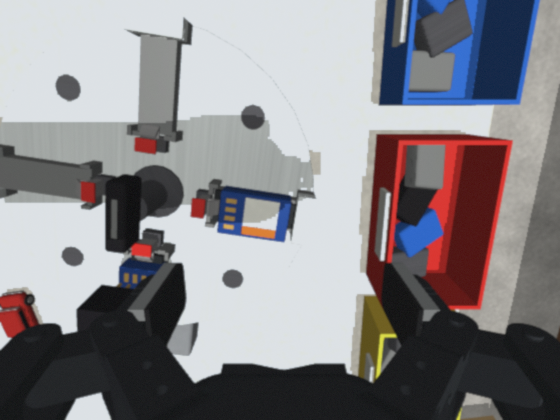

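The pack lies left of the tester, seen at (403,206) in the scene view and (186,193) in the side view, with the stapler behind it. The tester's front nest points at the robot and the dial is turned about -8°. I'll take closer measurements next.

```bash
cat > h.py <<'E'
import numpy as np, cv2, itertools
from scipy.spatial.transform import Rotation as R
from rig import r, optics
def cam(n):
    st=r.sense(); s=optics.snapshot(n)
    if n=="wrist":
        T=np.eye(4);T[:3,:3]=R.from_rotvec(st["eef_rot"]).as_matrix();T[:3,3]=st["tool_pos"]
        M=T@s["tool_from_camera"]
    else: M=np.array(s["world_from_camera"])
    return s["image"][:,:,::-1].copy(),np.array(s["intrinsics"]),M
def save(n,f):
    im,K,M=cam(n); cv2.imwrite(f"pics/{f}.png",im); np.savez(f"pics/{f}.npz",K=K,M=M); return im,K,M
def load(f):
    d=np.load(f"pics/{f}.npz"); return cv2.imread(f"pics/{f}.png"),d["K"],d["M"]
def pt(f,u,v,z):
    _,K,M=load(f); d=M[:3,:3]@np.linalg.solve(K,[u,v,1]); return M[:3,3]+d*(z-M[2,3])/d[2]
def px(f,P):
    _,K,M=load(f); P=np.atleast_2d(P); c=(P-M[:3,3])@M[:3,:3]; q=c@K.T; return q[:,:2]/q[:,2:]
def crop(f,x0,y0,x1,y1,k,out,im=None):
    im=load(f)[0] if im is None else im
    cv2.imwrite(f"pics/{out}.png",cv2.resize(im[y0:y1,x0:x1],None,fx=k,fy=k,interpolation=cv2.INTER_CUBIC))
E
python3 - <<'E'
from h import *
for n in ["scene","side","wrist"]: save(n,n+"1")
crop("scene1",190,180,390,320,4,"c1"); crop("side1",160,170,360,260,4,"c2"); crop("scene1",380,185,460,245,8,"c3")
crop("side1",160,175,220,220,10,"c4")
print(pt("side1",186,193,.022),pt("scene1",403,206,.022),pt("wrist1",158,190,.056))
E
```

```text
[0.38149099 0.27910327 0.022     ] [0.39968257 0.28612225 0.022     ] [ 0.60116253 -0.00621334  0.056     ]
```

View pics/c1.png

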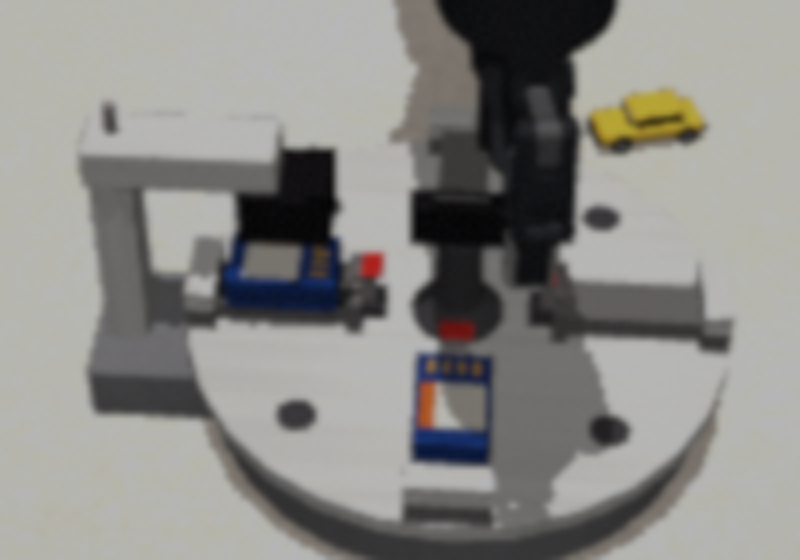

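View pics/c4.png

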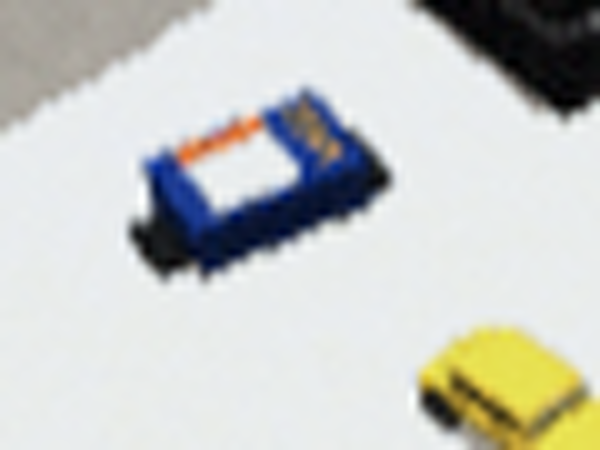

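View pics/c3.png

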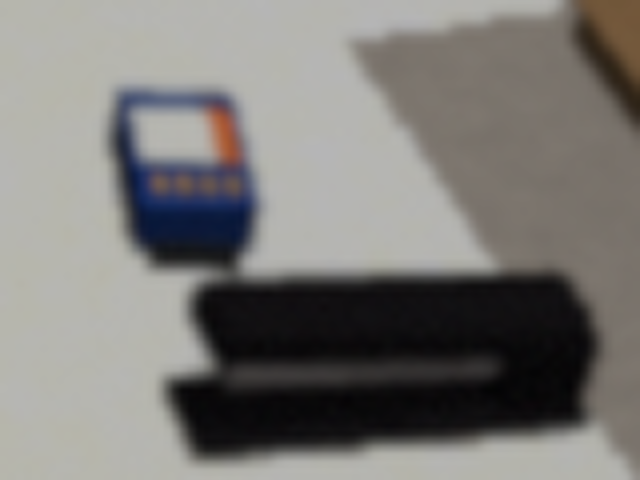

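```bash
python3 -m handwheel '[[8.5,[-2.9,2.6,0],-0.157],[8.5,[-2.9,2.6,0],-0.157],[8.5,[-2.9,2.6,0],-0.157],[8.5,[-2.9,2.6,0],-0.157],[8.5,[-2.9,2.6,0],-0.157],[8.5,[-2.9,2.6,0],-0.157],[8.5,[-2.9,2.6,0],-0.157],[8.5,[-2.9,2.6,0],-0.157],[8.5,[-2.9,2.6,0],-0.157],[8.5,[-2.9,2.6,0],-0.157],[8.5,[0,0,0],0],[8.5,[0,0,0],0]]'
python3 - <<'E'
from h import *
save("wrist","w2");save("scene","scene2");save("side","side2")
print(r.sense()["joint_pos"])
E
```

```text
time: 1.8
tool_pos: [0.4354, 0.2599, 0.2315]
eef_rot: [-3.142, -0.003, -0.001]
contact_force: [0.7, 0.8, -0.2]
finger_gap: 0.991
[-0.9767569   0.34385705  0.44948876  2.10796963 -0.22003352  0.73306701
 -1.95775199]
```

View pics/w2.png

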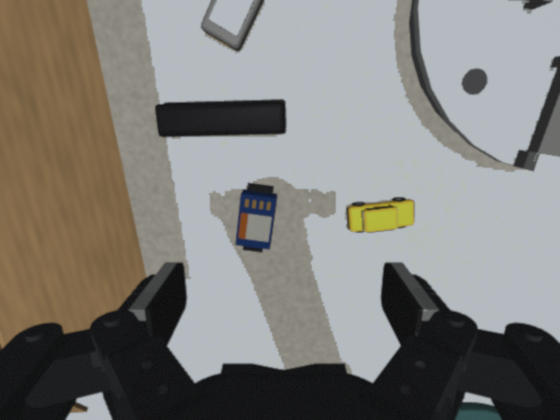

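View pics/side2.png

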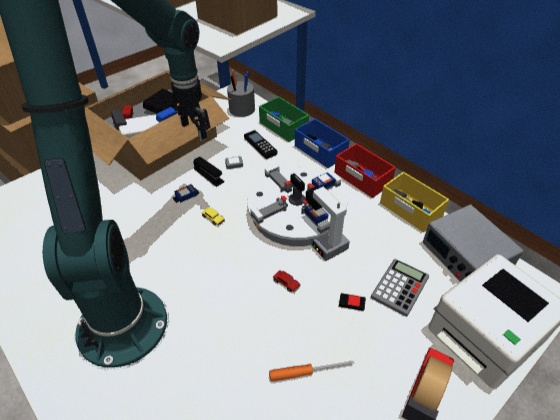

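```bash
python3 - <<'E'
from h import *
crop("w2",215,170,305,260,8,"c5"); crop("side2",165,175,225,220,10,"c6")
E
```

```text
(no output)
```

View pics/c5.png

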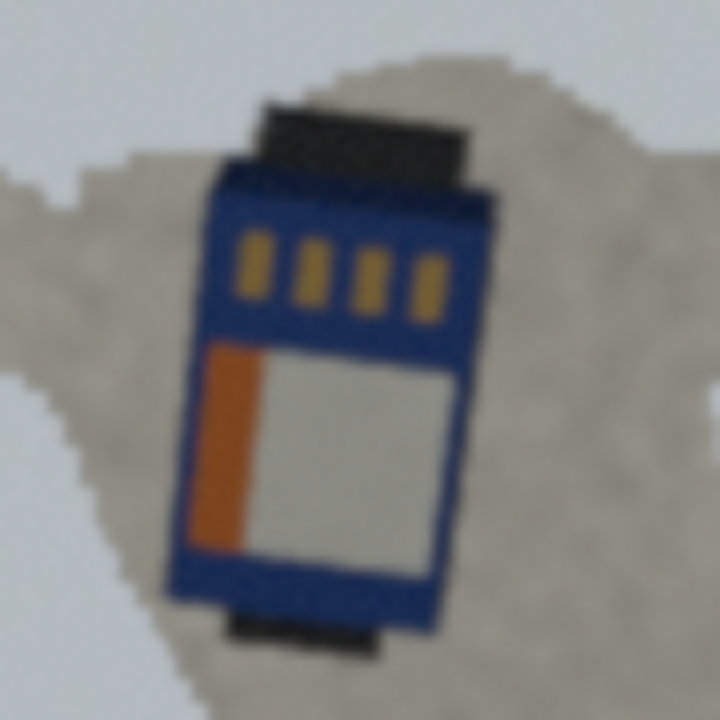

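```bash
python3 - <<'E'
from h import *
c1=load("scene1"); crop("scene1",215,210,390,310,4,"c7")
crop("wrist1",0,0,330,360,2,"c8")
crop("side1",240,160,360,260,6,"c9")
E
```

```text
(no output)
```

View pics/c8.png

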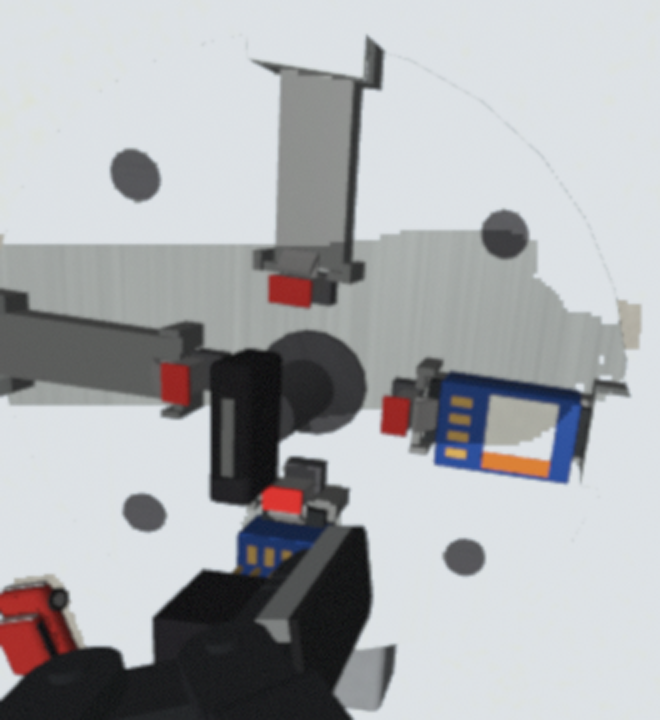

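View pics/c9.png

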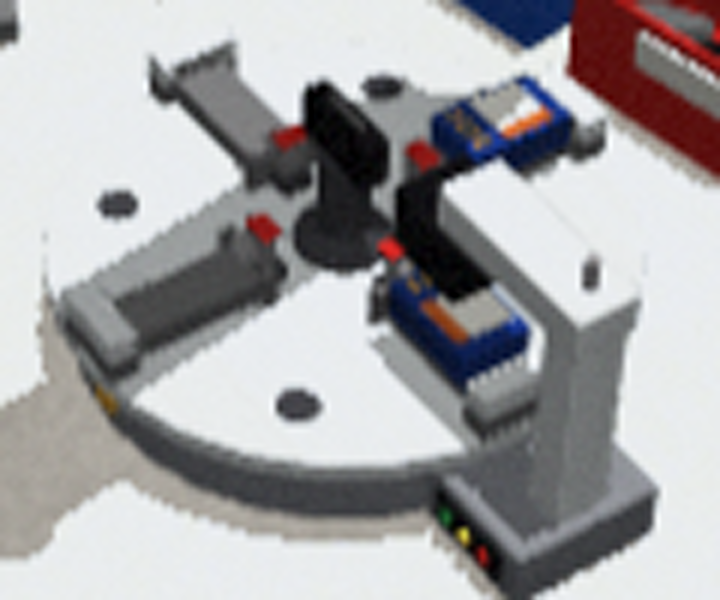

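```bash
python3 - <<'E'
from h import *
q=[(213,190),(490,220),(437,632),(168,598)]
P=np.array([pt("w2",215+a/8,170+b/8,.022) for a,b in q]); print(P.round(4),P.mean(0))
e=np.linalg.norm(P-np.roll(P,-1,0),axis=1); print(e, "yaw",np.degrees(np.arctan2(*(P[0]+P[1]-P[2]-P[3])[[1,0]])), np.degrees(np.arctan2(*(P[0]+P[3]-P[2]-P[1])[[1,0]]))-90)
H=np.array([pt("wrist1",a/2,b/2,.056) for a,b in [(135,175),(505,234),(464,557),(145,512)]])
print(H.round(4),H.mean(0)); d=H-H.mean(0); print(np.hypot(d[:,0],d[:,1]),np.degrees(np.arctan2(d[:,1],d[:,0])))
H=np.array([pt("side1",240+a/6,160+b/6,.056) for a,b in [(118,204),(298,405),(383,87)]])
print(H.round(4)); print((H[1]+H[2])/2)
E
```

```text
[[0.4171 0.3038 0.022 ]
 [0.4129 0.2662 0.022 ]
 [0.3522 0.2741 0.022 ]
 [0.3574 0.3122 0.022 ]] [0.38492721 0.28909585 0.022     ]
[0.03777487 0.06124982 0.03847826 0.06031638] yaw -7.734963011945978 -7.088456694367494
[[ 0.5303  0.0882  0.056 ]
 [ 0.6952  0.0624  0.056 ]
 [ 0.669  -0.1024  0.056 ]
 [ 0.505  -0.0763  0.056 ]] [ 0.59988328 -0.00703008  0.056     ]
[0.11791048 0.11793772 0.11775974 0.11746698] [ 126.16157222   36.08143353  -54.06741204 -143.84490707]
[[ 0.5319  0.0883  0.056 ]
 [ 0.5062 -0.0765  0.056 ]
 [ 0.6962  0.0621  0.056 ]]
[ 0.60121374 -0.00721367  0.056     ]
```

Measured so far:
- **Pack:** (0.385, 0.289), yaw -7.4°. Its size comes out at 61×38 against the true 62×40, so the fit holds.
- **Dial axis:** (0.600, -0.007), yaw -8.9°. The four holes agree on this to 0.2 mm, and the side camera to 1.5 mm.

Now I'll grasp at pack x≈+8.

```bash
python3 -m handwheel '[[8.5,[-1.4,0.9,-4],-0.065],[8.5,[-1.4,0.9,-4],-0.065],[8.5,[-1.4,1.0,-4],0],[8.5,[0,0,-4],0],[8.5,[0,0,-3],0],[8.5,[0,0,0],0]]'
python3 - <<'E'
from h import *
save("wrist","w3"); print(R.from_rotvec(r.sense()["eef_rot"]).as_matrix()[:,0])
E
```

```text
time: 2.7
tool_pos: [0.3929, 0.2865, 0.0397]
eef_rot: [3.132, -0.206, -0.004]
contact_force: [0.2, 0.5, 1.0]
finger_gap: 0.994
[ 9.91415207e-01 -1.30747820e-01 -9.46353844e-04]
```

View pics/w3.png

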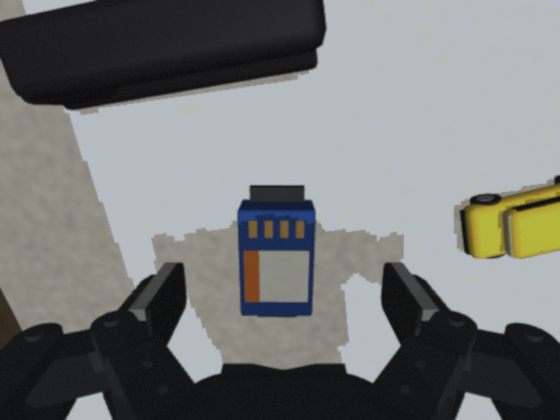

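```bash
python3 -m handwheel '[[8.5,[0,0.25,-2.5],0],[8.5,[0,0,-1.3],0],[8.5,[0,0,0],0],[3.5,[0,0,0],0],[3.5,[0,0,0],0],[3.5,[0,0,0],0],[3.5,[0,0,0],0],[3.5,[0,0,0],0],[3.5,[0,0,0],0]]' 30
python3 - <<'E'
from h import *
save("wrist","w4");save("side","s4"); crop("s4",140,130,260,220,6,"c10")
E
```

```text
time: 3.88
tool_pos: [0.3933, 0.2908, 0.004]
eef_rot: [-3.134, 0.203, -0.001]
contact_force: [0.0, -0.2, 6.9]
finger_gap: 0.463
```

View pics/w4.png

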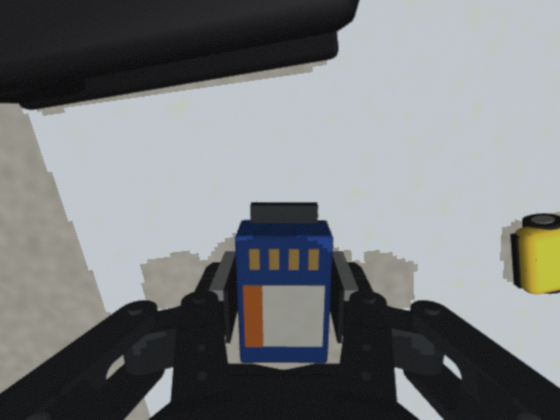

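View pics/c10.png

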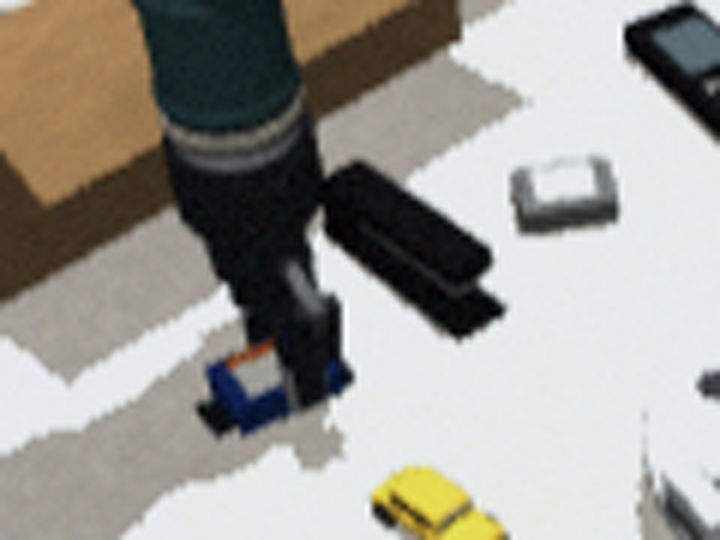

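```bash
python3 -m handwheel '[[3.5,[0,0,2],0],[3.5,[0,0,5],0],[3.5,[0,0,5],0],[3.5,[0,0,0],0],[3.5,[0,0,0],0]]' 20
python3 - <<'E'
from h import *
save("wrist","w5");save("side","s5"); crop("s5",140,110,260,200,6,"c11")
E
```

```text
time: 4.6
tool_pos: [0.3922, 0.2904, 0.123]
eef_rot: [3.135, -0.202, -0.001]
contact_force: [-0.0, -0.7, -1.8]
finger_gap: 0.465
```

View pics/w5.png

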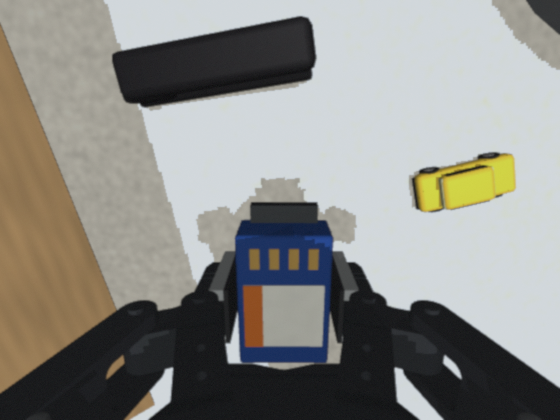

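View pics/c11.png

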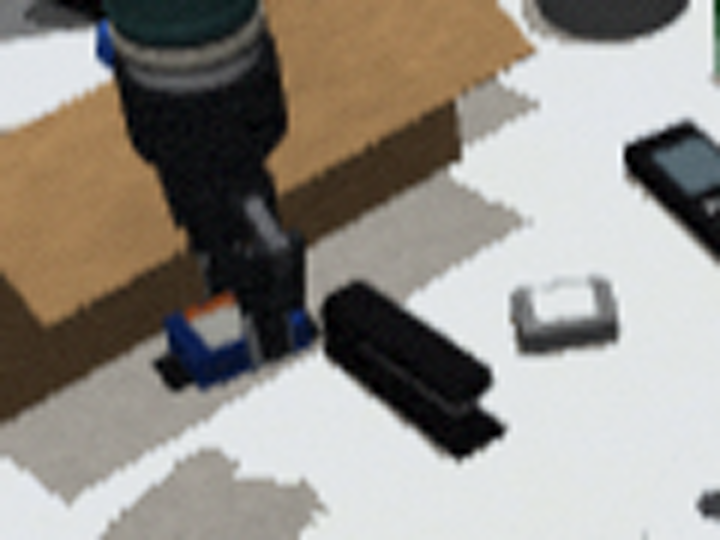

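```bash
python3 - <<'E'
from h import *
crop("w5",210,190,360,370,4,"c12")
E
```

```text
(no output)
```

View pics/c12.png

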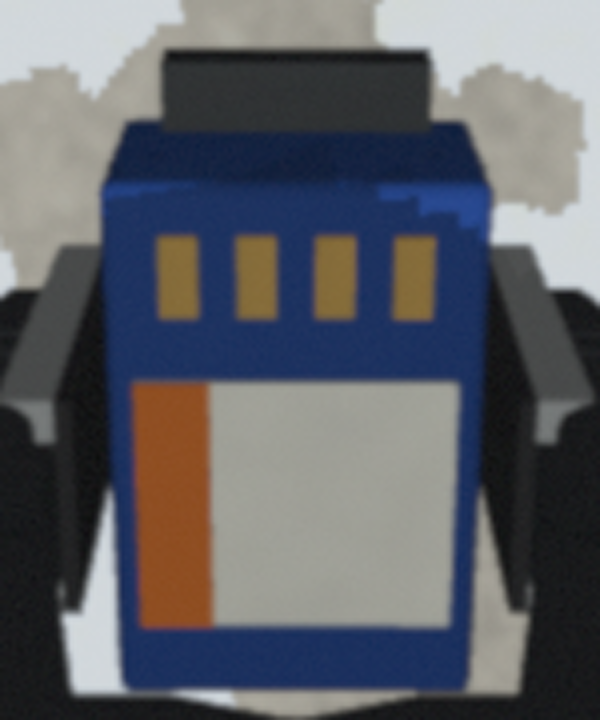

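```bash
cat >> h.py <<'E'
def pnp(f,obj,uv):
    """returns pack pose in tool frame for wrist picture"""
    _,K,M=load(f); ok,rv,tv=cv2.solvePnP(np.array(obj,float),np.array(uv,float),K,None)
    pr=cv2.projectPoints(np.array(obj,float),rv,tv,K,None)[0][:,0]
    C=np.eye(4);C[:3,:3]=cv2.Rodrigues(rv)[0];C[:3,3]=tv[:,0]
    return M@C, np.abs(pr-np.array(uv)).max()
E
python3 - <<'E'
from h import *
obj=np.array([(31,20,22),(31,-20,22),(-31,20,22),(-31,-20,22),(31,20,0),(31,-20,0),(39,15,6),(39,-15,6)])/1000
c=np.array([(103,187),(491,187),(123,689),(468,689),(125,123),(467,123),(163,63),(430,63)])
W,e=pnp("w5",obj,c/4+[210,190]); print("reproj",e)
st=r.sense();T=np.eye(4);T[:3,:3]=R.from_rotvec(st["eef_rot"]).as_matrix();T[:3,3]=st["tool_pos"]
print((np.linalg.inv(T)@W).round(4)); print(W.round(4)); print(R.from_matrix(W[:3,:3]).as_euler("zyx",degrees=True))
E
```

```text
reproj 1.2196463924619536
[[ 1.      0.003   0.0063 -0.0101]
 [ 0.003  -1.      0.0044  0.0011]
 [ 0.0063 -0.0043 -1.      0.0068]
 [ 0.      0.      0.      1.    ]]
[[ 0.9913  0.1315  0.008   0.3817]
 [-0.1315  0.9913 -0.0033  0.2901]
 [-0.0083  0.0023  1.      0.1153]
 [ 0.      0.      0.      1.    ]]
[-7.55798349  0.45691732  0.19137958]
```

```bash
python3 -m handwheel '[[3.5,[0.7,-3.9,0],0],[3.5,[0.7,-3.9,0],0],[3.5,[0.7,-3.9,0],0],[3.5,[0.7,-3.9,0],0],[3.5,[0.5,-3.9,0],0],[3.5,[0.5,-3.9,0],-0.024],[3.5,[0.5,-3.7,0],0],[3.5,[0,0,0],0],[3.5,[0,0,0],0]]' 
python3 - <<'E'
from h import *
save("wrist","w6");save("side","s6"); crop("s6",180,130,340,250,5,"c13"); print(R.from_rotvec(r.sense()["eef_rot"]).as_matrix()[:,0])
E
```

```text
time: 5.82
tool_pos: [0.4353, 0.0198, 0.1224]
eef_rot: [3.132, -0.241, -0.004]
contact_force: [0.0, 0.8, -0.9]
finger_gap: 0.461
[ 0.98860099 -0.15055041 -0.00162755]
```

View pics/w6.png

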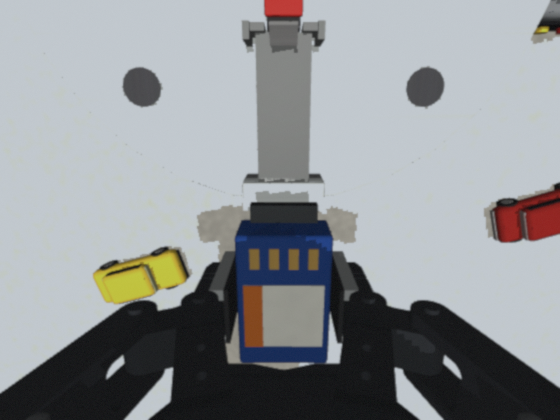

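View pics/c13.png

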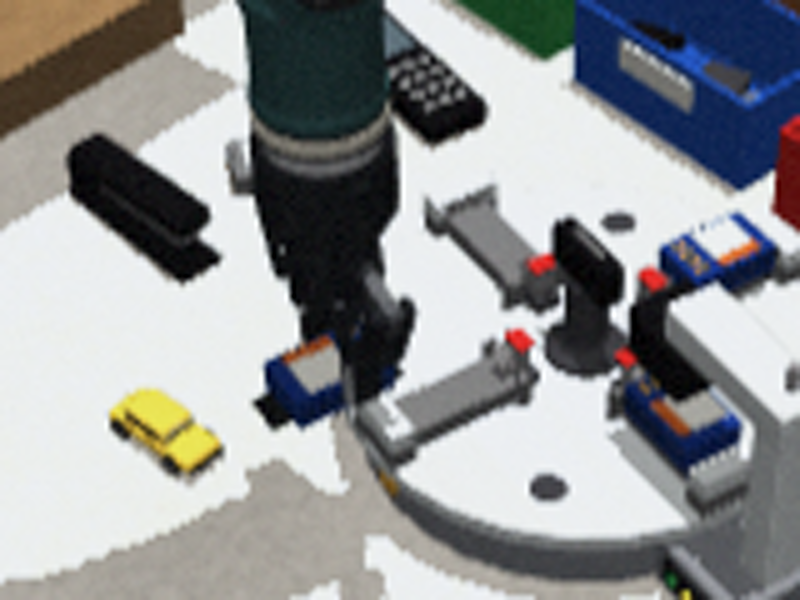

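```bash
python3 - <<'E'
from h import *
crop("w6",230,0,340,220,3,"c14")
ax=np.array([.6,-.007]);o=-np.array([np.cos(np.radians(-8.9)),np.sin(np.radians(-8.9))])
for rad,z in [(135,.0835),(135,.0795),(143,.0835),(147,.0835),(153,.056),(57,.07),(57,.075)]:
    print(rad,z,px("w6",[*(ax+o*rad/1000),z]).round(1))
E
```

```text
135 0.0835 [[282.5 182.1]]
135 0.0795 [[282.5 180.6]]
143 0.0835 [[282.5 196.1]]
147 0.0835 [[282.5 203. ]]
153 0.056 [[282.6 200.2]]
57 0.07 [[282.5  30.9]]
57 0.075 [[282.5  28.8]]
```

View pics/c14.png

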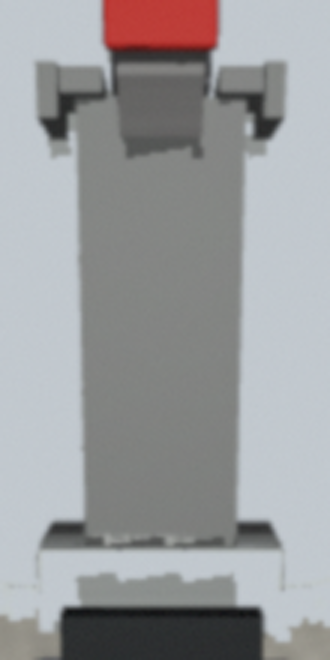

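```bash
python3 -m handwheel '[[3.5,[0,0,-2],0],[3.5,[0,0,-1.2],0],[3.5,[0,0,-0.3],0],[3.5,[0,0,-0.2],0],[3.5,[0,0,-0.2],0],[3.5,[0,0,-0.2],0]]' 20
python3 - <<'E'
from h import *
save("wrist","w7"); crop("w7",210,190,360,370,4,"c15")
E
```

```text
time: 6.68
tool_pos: [0.4341, 0.0201, 0.0836]
eef_rot: [-3.13, 0.24, 0.005]
contact_force: [-6.7, 0.6, 20.3]
finger_gap: 0.464
```

View pics/w7.png

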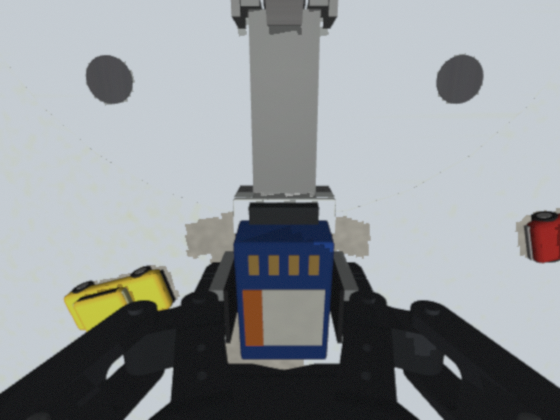

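View pics/c15.png

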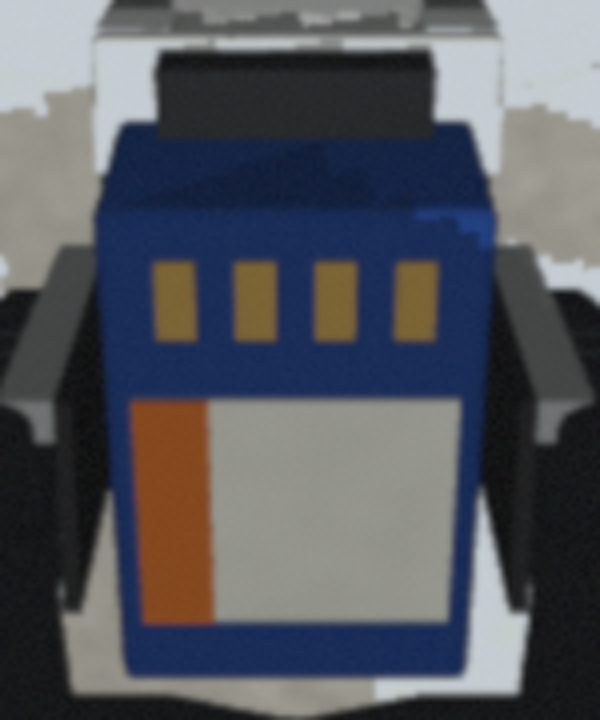

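```bash
python3 - <<'E'
from h import *
save("side","s7"); crop("s7",180,130,340,250,5,"c16"); st=r.sense(); print(st["tool_pos"],st["contact_force"])
E
```

```text
[0.4339932  0.02010884 0.08353414] [-5.34540143  0.94973253 17.09229213]
```

View pics/c16.png

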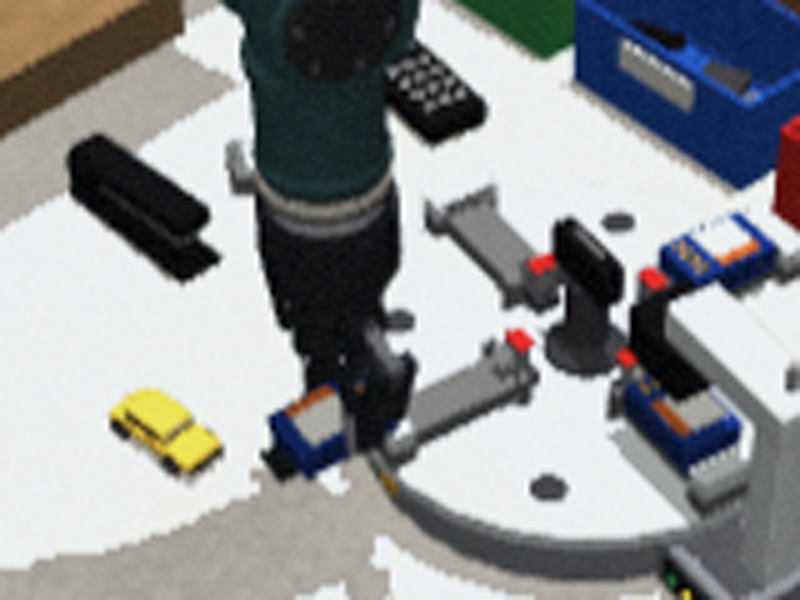

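```bash
python3 - <<'E'
from h import *
obj=np.array([(31,20,22),(31,-20,22),(-31,20,22),(-31,-20,22),(31,20,0),(31,-20,0),(39,15,6),(39,-15,6)])/1000
c=np.array([(98,210),(495,210),(126,675),(465,675),(122,125),(472,125),(160,68),(433,68)])
W,e=pnp("w7",obj,c/4+[210,190]); print("reproj",e, W[:3,3],R.from_matrix(W[:3,:3]).as_euler("zyx",degrees=True))
E
python3 -m handwheel '[[3.5,[0,0,-0.2],0],[3.5,[0,0,-0.2],0],[3.5,[0,0,-0.1],0],[3.5,[0,0,0],0]]' 20
python3 - <<'E'
from h import *
save("wrist","w8"); crop("w8",210,190,360,370,4,"c17")
E
```

```text
reproj 1.6602073609134038 [0.424765   0.01978218 0.07609991] [-8.93093056 -5.21813059 -0.8177809 ]
time: 7.28
tool_pos: [0.4328, 0.0203, 0.0786]
eef_rot: [-3.13, 0.24, 0.008]
contact_force: [-7.8, 0.7, 20.6]
finger_gap: 0.458
```

View pics/c17.png

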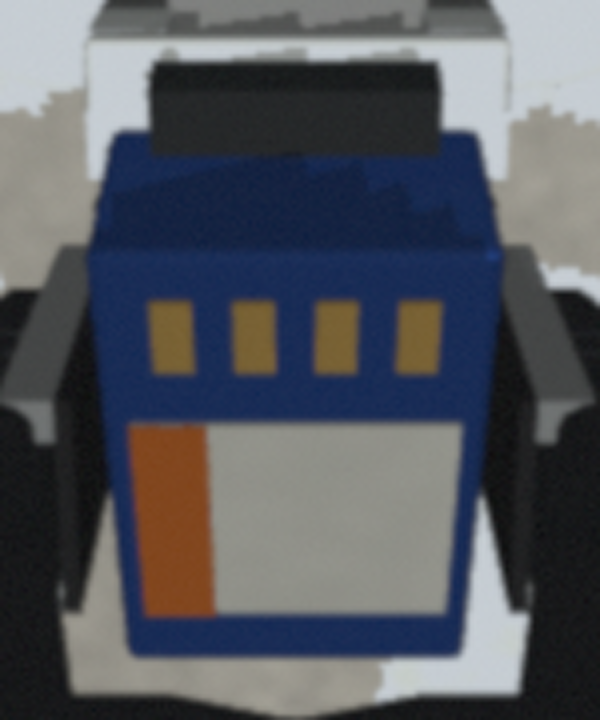

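```bash

python3 -m handwheel '[[3.5,[0,0,-0.2],0],[3.5,[0,0,-0.1],0],[3.5,[0,0,0],0]]' 20
python3 - <<'E'
from h import *
obj=np.array([(31,20,22),(31,-20,22),(-31,20,22),(-31,-20,22),(31,20,0),(31,-20,0),(39,15,6),(39,-15,6)])/1000
c=np.array([(91,252),(499,252),(131,655),(462,655),(110,135),(480,135),(153,92),(440,92)])
W,e=pnp("w8",obj,c/4+[210,190]); print("reproj",e, W[:3,3],R.from_matrix(W[:3,:3]).as_euler("zyx",degrees=True))
save("wrist","w9"); crop("w9",210,190,360,370,4,"c18")
E
```

```text
time: 7.7
tool_pos: [0.4324, 0.0203, 0.0756]
eef_rot: [-3.13, 0.239, 0.01]
contact_force: [-7.8, 2.0, 21.3]
finger_gap: 0.462
reproj 1.6968908619344916 [0.42510338 0.01966737 0.07204592] [ -8.99418297 -13.74002846  -2.26189885]
```

View pics/c18.png

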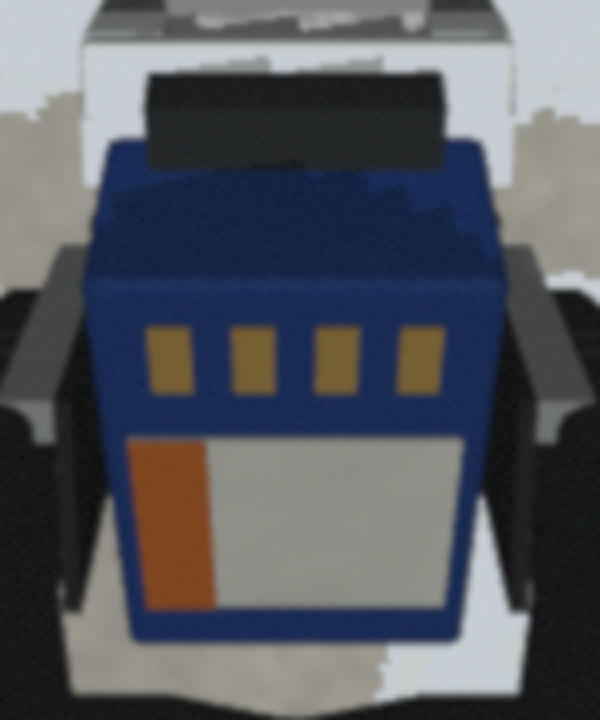

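```bash

python3 -m handwheel '[[3.5,[0,0,2],0],[3.5,[0,0,3],0],[3.5,[0,0,0],0],[3.5,[0,0,0],0]]' 25
python3 - <<'E'
from h import *
save("wrist","w10"); crop("w10",210,190,360,370,4,"c19");save("side","s10"); crop("s10",180,130,340,250,5,"c20")
E
```

```text
time: 8.25
tool_pos: [0.4359, 0.0198, 0.1242]
eef_rot: [-3.132, 0.24, -0.0]
contact_force: [0.1, 0.3, -0.9]
finger_gap: 0.459
```

View pics/c19.png

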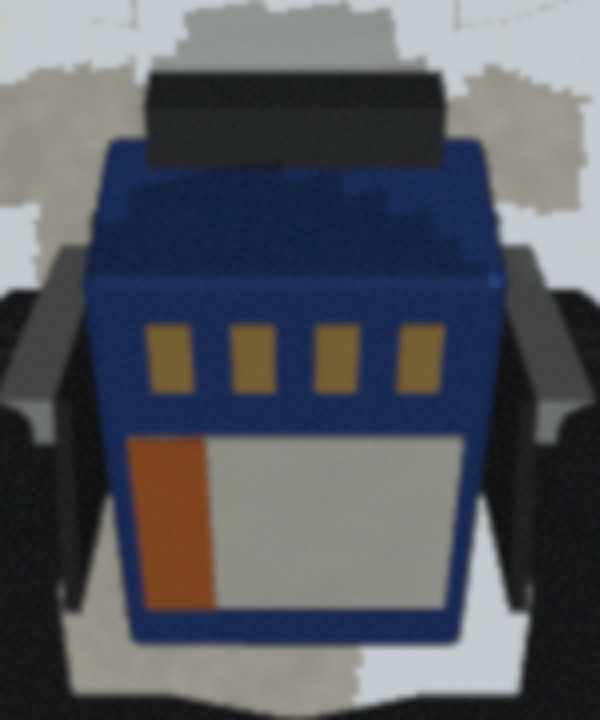

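View pics/c20.png

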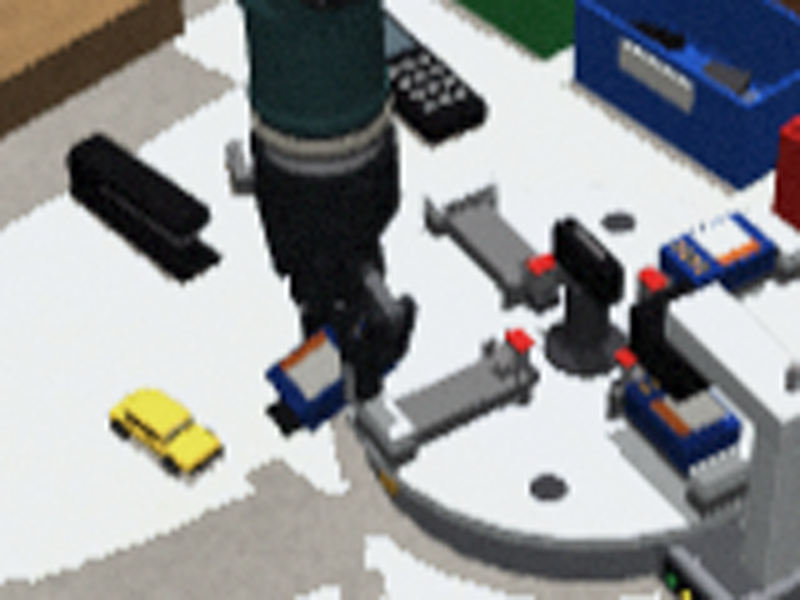

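```bash
python3 - <<'E'
from h import *
obj=np.array([(31,20,22),(31,-20,22),(-31,20,22),(-31,-20,22),(31,20,0),(31,-20,0),(39,15,6),(39,-15,6)])/1000
c5=np.array([(103,187),(491,187),(123,689),(468,689),(125,123),(467,123),(163,63),(430,63)])
c=np.array([(86,282),(504,282),(133,642),(459,642),(107,143),(484,143),(150,105),(444,105)])
from scipy.optimize import least_squares
def fit(f,c):
    _,K,M=load(f); st=r.sense(); 
    import rig
    s=optics_tfc
    def res(p):
        th,x,y,z=p[0],p[1],p[2],p[3]
        ex=np.array([np.cos(th),0,-np.sin(th)]); ey=np.array([0,-1,0]); ez=np.array([-np.sin(th),0,-np.cos(th)])
        P=np.array([x,y,z])+obj@np.array([ex,ey,ez])
        q=(P-s[:3,3])@s[:3,:3]@K.T
        return (q[:,:2]/q[:,2:]-(c/4+[210,190])).ravel()
    o=least_squares(res,[.1,-.01,0,.005]); return o.x,np.abs(o.fun).max()
optics_tfc=np.array(optics.snapshot("wrist")["tool_from_camera"])
for f,cc in (("w5",c5),("w10",c)):
    p,e=fit(f,cc); th=p[0]; tip=p[1:]+np.array([np.cos(th),0,-np.sin(th)])*-.043
    led=p[1:]+np.array([np.cos(th),0,-np.sin(th)])*.039
    print(f,"deg",np.degrees(th).round(2),"origin",p[1:].round(4),"tip",tip.round(4),"led",led.round(4),"err",e.round(2))
E
```

```text
w5 deg -0.43 origin [-0.0104  0.0018  0.0077] tip [-0.0534  0.0018  0.0074] led [0.0286 0.0018 0.008 ] err 1.24
w10 deg 19.47 origin [-0.0062  0.0017  0.0053] tip [-0.0467  0.0017  0.0196] led [ 0.0306  0.0017 -0.0077] err 1.89
```

```bash

python3 -m handwheel '[[3.5,[4,-0.6,0],0],[3.5,[3.96,-0.61,0],0],[3.5,[0,0,-1.5],0],[3.5,[0,0,-1.0],0],[3.5,[0,0,0],0],[3.5,[0,0,0],0]]' 25
python3 - <<'E'
from h import *
save("wrist","w11"); save("side","s11"); crop("s11",200,130,340,235,5,"c21"); save("scene","sc11")
E
```

```text
time: 9.15
tool_pos: [0.5145, 0.0075, 0.0991]
eef_rot: [3.132, -0.24, -0.002]
contact_force: [0.4, -0.9, -1.2]
finger_gap: 0.457
```

View pics/c21.png

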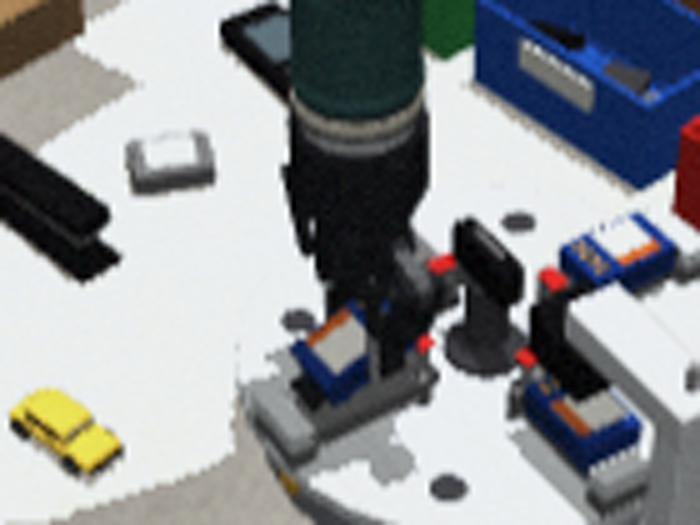

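View pics/w11.png

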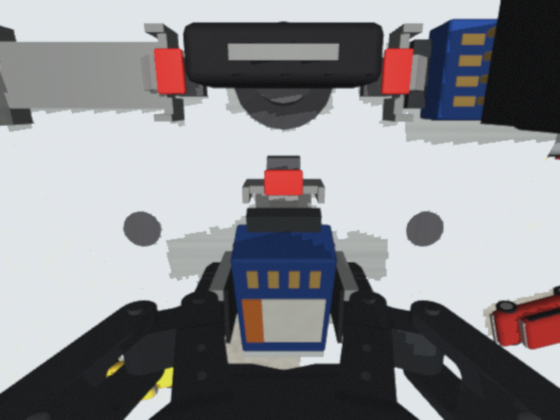

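```bash
python3 - <<'E'
from h import *
st=r.sense();Rm=R.from_rotvec(st["eef_rot"]).as_matrix()
ax=np.array([.6,-.007]);o=-np.array([np.cos(np.radians(-8.9)),np.sin(np.radians(-8.9))]);t=np.array([-o[1],o[0]])
im=cv2.resize(load("s11")[0][165:235,230:310],None,fx=10,fy=10,interpolation=cv2.INTER_CUBIC)
def mark(f,P,col):
    for p in px(f,P):
        q=((p-[230,165])*10+5).astype(int); cv2.circle(im,tuple(int(v) for v in q),4,col,-1)
for y in (-.012,.012):
    mark("s11",(st["tool_pos"]+Rm@np.array([-.0455,y,.016])),(0,255,255))
for s in (-.023,.023):
    for rad in (.135,.143): mark("s11",[*(ax+o*rad+t*s),.0835],(0,0,255))
cv2.imwrite("pics/c22.png",im)
E
```

```text
(no output)
```

View pics/c22.png

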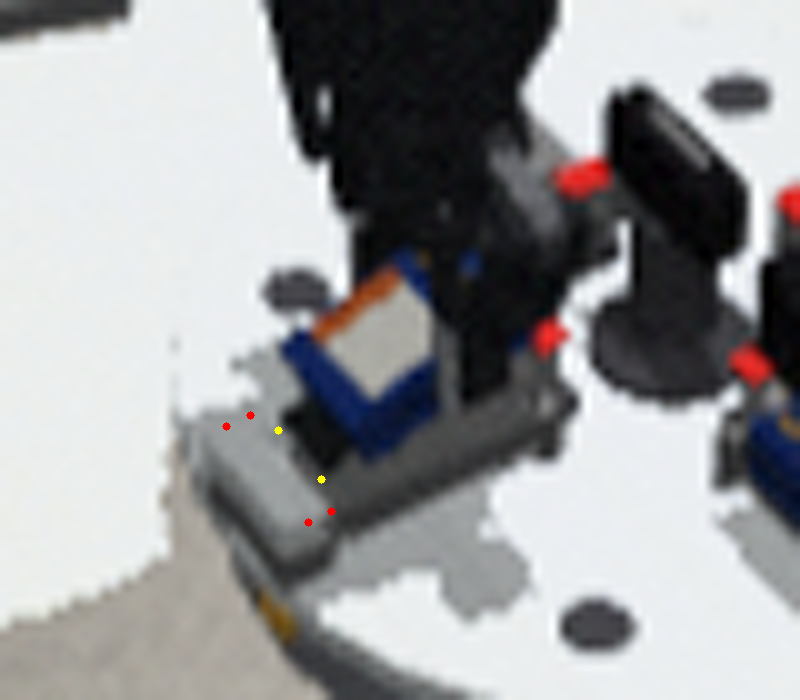

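```bash

python3 -m handwheel '[[3.5,[0,0,-0.6],0],[3.5,[0,0,-0.35],0],[3.5,[0,0,-0.15],0],[3.5,[0,0,0],0],[3.5,[0,0,0],0]]' 25
python3 - <<'E'
from h import *
save("side","s12"); crop("s12",230,165,310,235,10,"c23"); print(r.sense()["tool_pos"],r.sense()["contact_force"])
E
```

```text
time: 9.93
tool_pos: [0.5157, 0.0073, 0.0883]
eef_rot: [3.132, -0.241, 0.0]
contact_force: [-0.1, -0.8, -0.8]
finger_gap: 0.461
[0.51570546 0.00736224 0.08836297] [-0.09392521  0.61733445 -1.34420653]
```

View pics/c23.png

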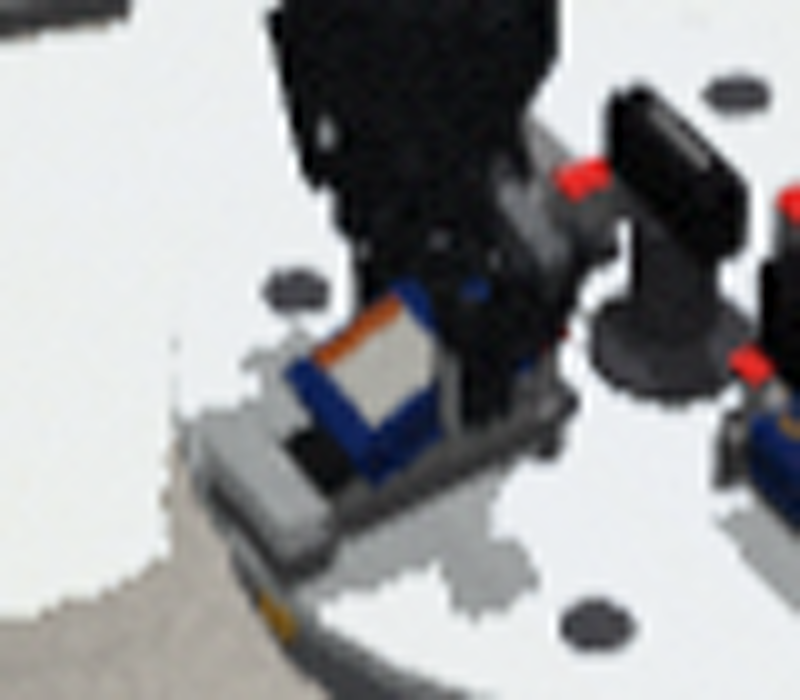

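```bash

python3 -m handwheel '[[3.5,[0,0,-0.1],0],[3.5,[0,0,0],0]]' 25
python3 -m handwheel '[[3.5,[0,0,-0.1],0],[3.5,[0,0,0],0]]' 25
python3 -m handwheel '[[3.5,[0,0,-0.1],0],[3.5,[0,0,0],0]]' 25
```

```text
time: 10.22
tool_pos: [0.5156, 0.0074, 0.0873]
eef_rot: [-3.132, 0.24, 0.0]
contact_force: [-0.4, -0.8, -1.5]
finger_gap: 0.46
time: 10.48
tool_pos: [0.5155, 0.0074, 0.0862]
eef_rot: [3.132, -0.24, -0.0]
contact_force: [-0.6, 0.1, -1.1]
finger_gap: 0.459
time: 10.72
tool_pos: [0.5157, 0.0074, 0.0854]
eef_rot: [-3.132, 0.24, -0.0]
contact_force: [1.0, 0.3, -0.6]
finger_gap: 0.46
```

```bash

python3 -m handwheel '[[3.5,[0,0,-0.1],0],[3.5,[0,0,0],0]]' 25
python3 -m handwheel '[[3.5,[0,0,-0.1],0],[3.5,[0,0,0],0]]' 25
python3 - <<'E'
from h import *
save("side","s13"); crop("s13",230,165,310,235,10,"c24"); save("wrist","w13")
E
```

```text
time: 10.98
tool_pos: [0.5159, 0.0074, 0.0848]
eef_rot: [-3.132, 0.241, -0.001]
contact_force: [-0.1, -0.6, 4.6]
finger_gap: 0.458
time: 11.22
tool_pos: [0.5164, 0.0073, 0.0841]
eef_rot: [-3.132, 0.241, -0.002]
contact_force: [-1.3, -0.9, 6.0]
finger_gap: 0.461
```

View pics/c24.png

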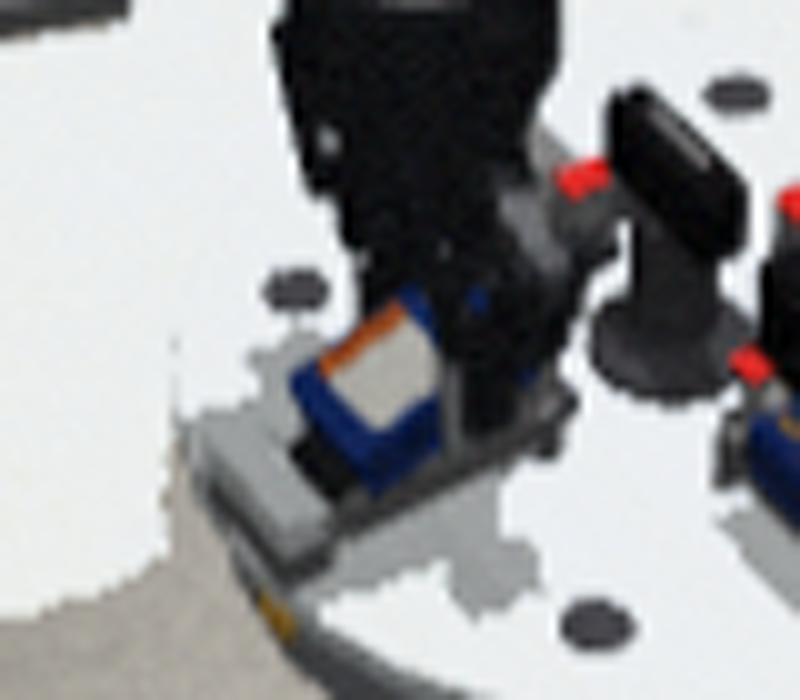

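View pics/w13.png

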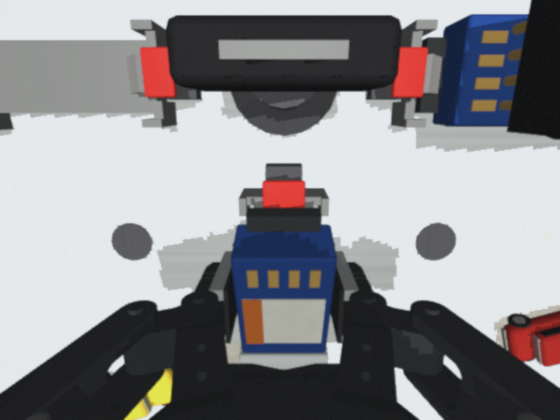

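```bash

python3 -m handwheel '[[3.5,[0,0,0.15],0],[3.5,[-0.3,0.045,0],0],[3.5,[-0.3,0.045,0],0],[3.5,[0,0,0],0]]' 25
python3 -m handwheel '[[3.5,[-0.2,0.03,0],0],[3.5,[0,0,0],0]]' 25
python3 - <<'E'
from h import *
save("side","s14"); crop("s14",230,165,310,235,10,"c25")
E
```

```text
time: 11.82
tool_pos: [0.5088, 0.0084, 0.0846]
eef_rot: [-3.132, 0.24, 0.002]
contact_force: [-0.4, -0.5, -1.0]
finger_gap: 0.461
time: 12.08
tool_pos: [0.5072, 0.0086, 0.0847]
eef_rot: [3.132, -0.24, -0.001]
contact_force: [-0.6, 0.2, -1.8]
finger_gap: 0.459
```

View pics/c25.png

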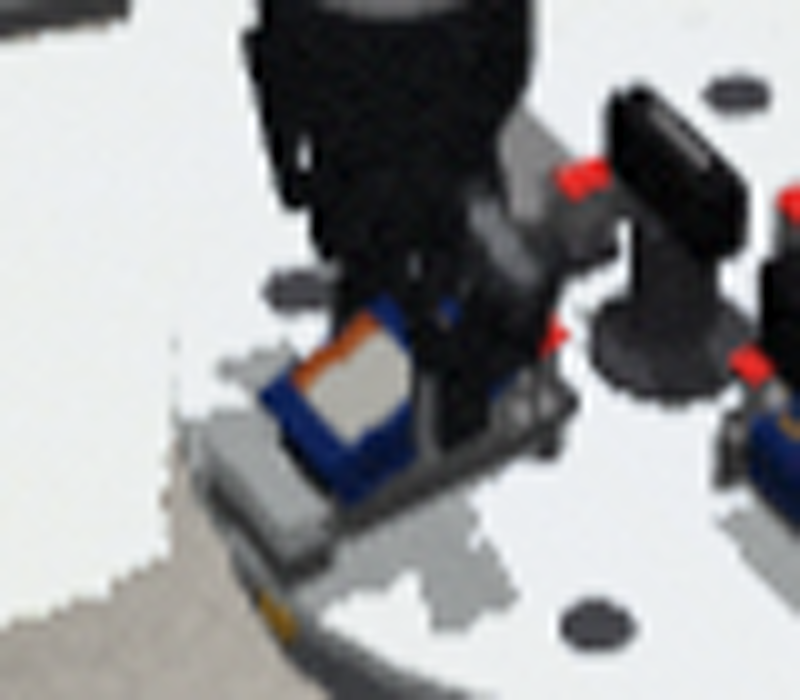

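```bash

python3 -m handwheel '[[3.5,[-0.15,0.022,0],0],[3.5,[0,0,0],0]]' 25
python3 -m handwheel '[[3.5,[-0.1,0.015,0],0],[3.5,[0,0,0],0]]' 25
```

```text
time: 12.38
tool_pos: [0.5059, 0.0088, 0.0848]
eef_rot: [-3.132, 0.24, 0.001]
contact_force: [-0.4, -0.2, -2.0]
finger_gap: 0.464
time: 12.62
tool_pos: [0.505, 0.009, 0.0848]
eef_rot: [3.132, -0.24, -0.0]
contact_force: [-0.3, 0.0, -1.2]
finger_gap: 0.46
```

```bash

python3 -m handwheel '[[3.5,[0.11,-0.017,-0.18],0],[3.5,[0.11,-0.017,-0.18],0],[3.5,[0.1,-0.015,-0.21],0],[3.5,[0.1,-0.015,-0.21],0],[3.5,[0,0,0],0]]' 20
python3 - <<'E'
from h import *
save("side","s15"); crop("s15",230,165,310,235,10,"c26"); save("wrist","w15"); crop("w15",190,150,380,370,3,"c27")
E
```

```text
time: 13.25
tool_pos: [0.5094, 0.0083, 0.0775]
eef_rot: [-3.132, 0.241, 0.0]
contact_force: [-0.4, -0.6, 5.9]
finger_gap: 0.462
```

View pics/c26.png

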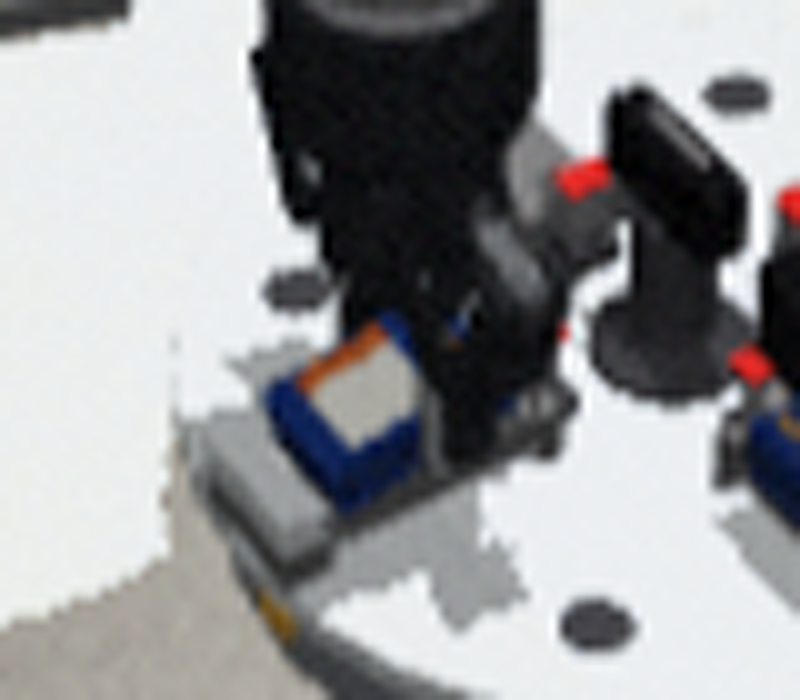

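View pics/c27.png

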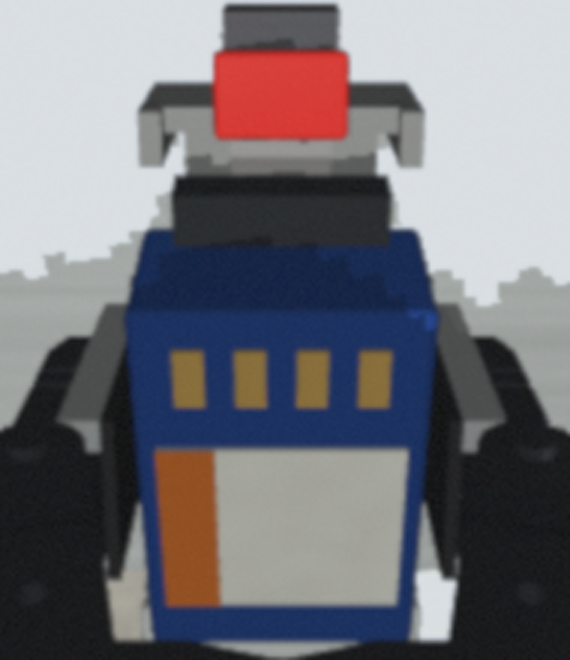

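```bash

python3 -m handwheel '[[3.5,[0.08,-0.012,-0.22],0],[3.5,[0.08,-0.012,-0.22],0],[3.5,[0,0,0],0]]' 20
python3 -m handwheel '[[3.5,[0.06,-0.009,-0.22],0],[3.5,[0.06,-0.009,-0.23],0],[3.5,[0,0,0],0]]' 20
python3 - <<'E'
from h import *
save("side","s16"); crop("s16",230,165,310,235,10,"c28"); save("wrist","w16"); crop("w16",190,150,380,370,3,"c29")
E
```

```text
time: 13.72
tool_pos: [0.5114, 0.008, 0.0735]
eef_rot: [-3.132, 0.241, -0.001]
contact_force: [-0.5, 0.9, 9.4]
finger_gap: 0.46
time: 14.1
tool_pos: [0.5134, 0.0077, 0.0689]
eef_rot: [-3.132, 0.241, -0.003]
contact_force: [0.2, -0.3, 6.8]
finger_gap: 0.459
```

View pics/c28.png

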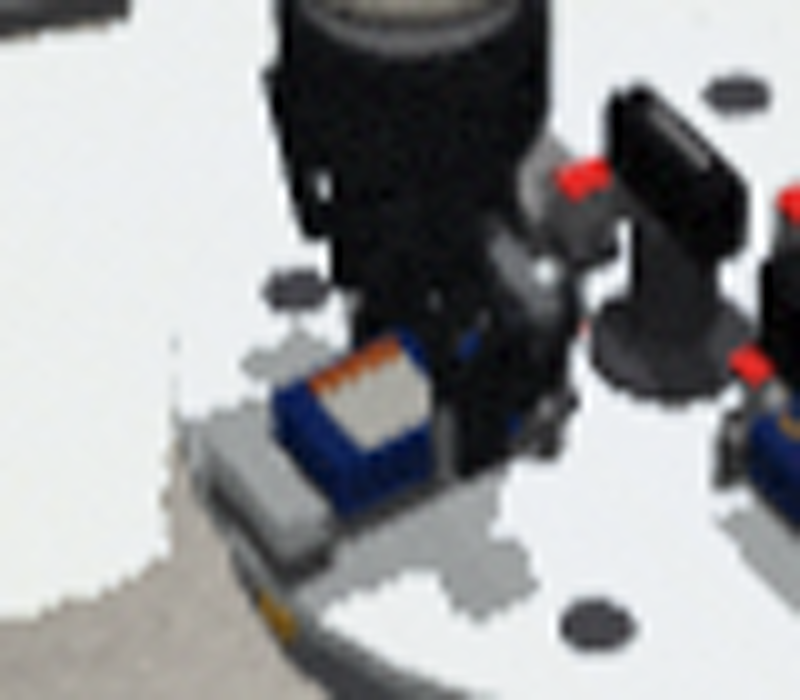

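View pics/c29.png

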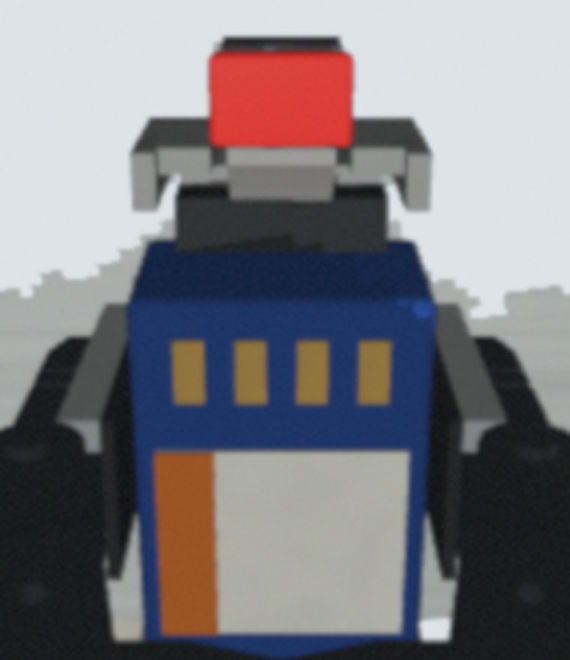

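```bash

python3 -m handwheel '[[3.5,[0.05,-0.007,-0.2],0],[3.5,[0.04,-0.006,-0.2],0],[3.5,[0,0,0],0]]' 20
python3 -m handwheel '[[3.5,[0.03,-0.004,-0.2],0],[3.5,[0,0,0],0]]' 20
python3 - <<'E'
from h import *
save("side","s17"); crop("s17",230,165,310,235,10,"c30"); save("wrist","w17"); crop("w17",190,150,380,370,3,"c31")
E
```

```text
time: 14.58
tool_pos: [0.514, 0.0078, 0.0669]
eef_rot: [-3.13, 0.241, -0.003]
contact_force: [-5.3, 1.4, 26.9]
finger_gap: 0.461
time: 14.82
tool_pos: [0.5141, 0.0078, 0.0667]
eef_rot: [-3.129, 0.242, -0.003]
contact_force: [-8.9, 1.6, 45.9]
finger_gap: 0.462
```

View pics/c30.png

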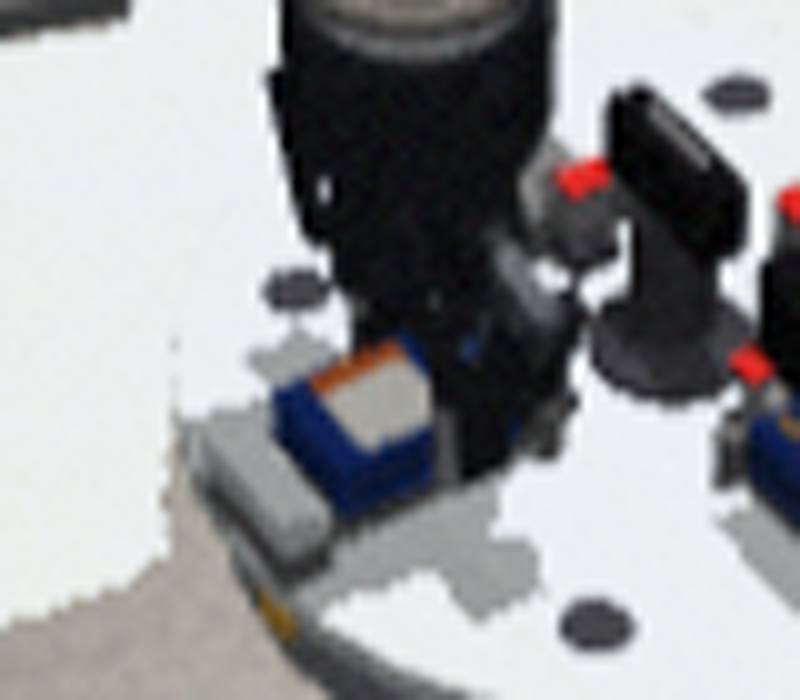

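View pics/c31.png

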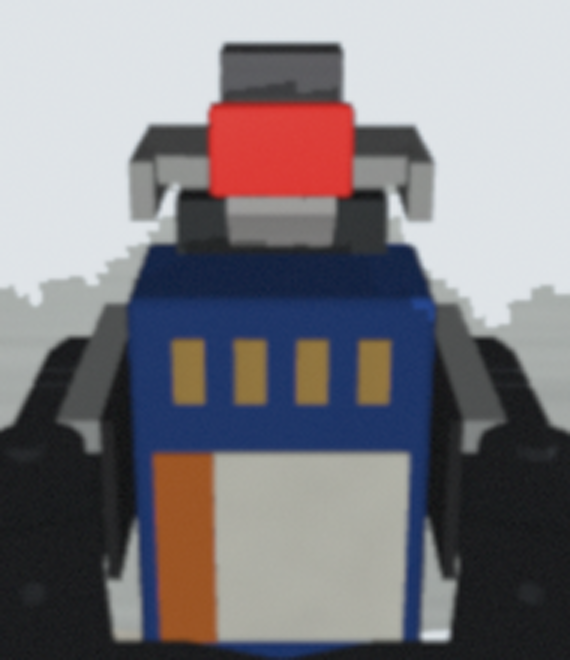

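The catch has snapped over the ledge: the red tab and nose now overlap it in the wrist view. I'll take the load off and release.

```bash

python3 -m handwheel '[[3.5,[0,0,0.3],0],[3.5,[0,0,0.25],0],[3.5,[0,0,0],0],[5.5,[0,0,0],0],[5.5,[0,0,0],0],[5.5,[0,0,0],0]]' 20
python3 - <<'E'
from h import *
save("wrist","w18"); crop("w18",190,150,380,370,3,"c32")
E
```

```text
time: 15.68
tool_pos: [0.5133, 0.0077, 0.0674]
eef_rot: [3.132, -0.24, -0.0]
contact_force: [-0.7, -0.3, 0.3]
finger_gap: 0.646
```

View pics/w18.png

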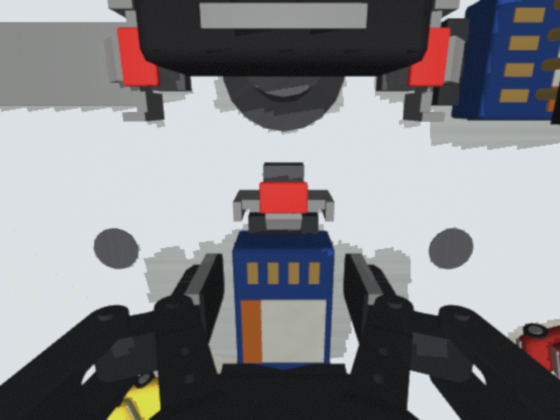

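```bash

python3 -m handwheel '[[6,[0,0,3],0],[6,[0,0,5],0],[6,[0,0,4],0],[6,[-0.5,0,1],0],[6,[0,0,0],0],[6,[0,0,0],0]]' 20
python3 - <<'E'
from h import *
print(r.sense()["joint_pos"].round(2))
save("wrist","w19"); save("side","s19"); crop("s19",230,155,330,245,7,"c33"); save("scene","sc19"); crop("w19",200,150,370,330,4,"c34")
E
```

```text
time: 16.48
tool_pos: [0.5072, 0.0079, 0.1963]
eef_rot: [3.132, -0.24, -0.004]
contact_force: [0.0, 0.1, 0.5]
finger_gap: 0.705
[-0.44  0.4   0.43  2.14 -0.27  0.66 -1.54]
```

View pics/w19.png

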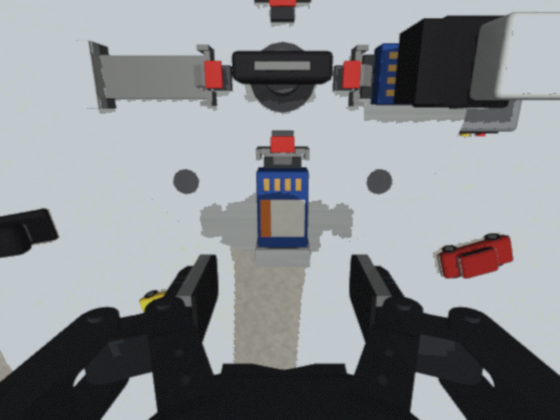

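View pics/c33.png

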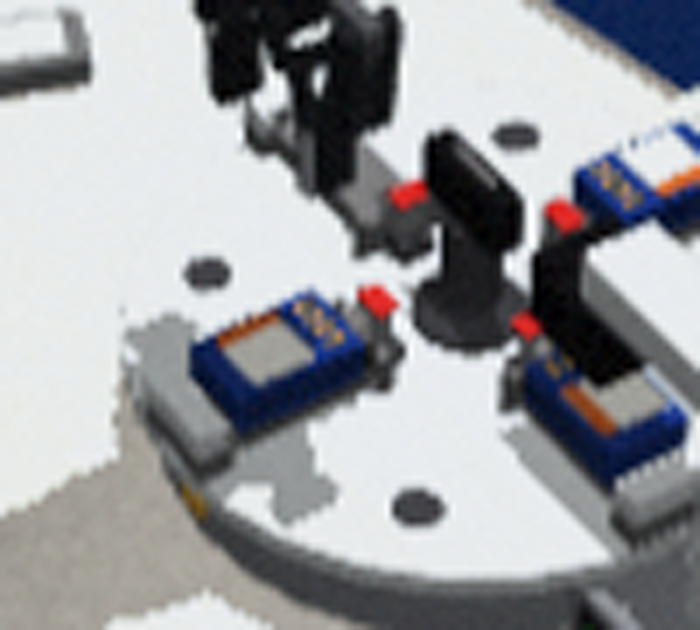

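```bash
python3 - <<'E'
from h import *
for uv in [(282,65),(254,65),(310,66)]: print(pt("w19",*uv,.142))
print(pt("s19",230+(470)/7,155+(162)/7,.142))
print(px("w19",[.6,-.007,.142]))
E
```

```text
[ 0.59951517 -0.00723657  0.142     ]
[0.60185364 0.00780282 0.142     ]
[ 0.5966765  -0.02221201  0.142     ]
[ 0.60084247 -0.00508957  0.142     ]
[[281.43154938  64.12034511]]
```

```bash

python3 -m handwheel '[[5,[0.93,-0.15,0.3],0.157],[5,[0.93,-0.15,0],0.157],[5,[0.93,-0.15,0],0.157],[5,[0.93,-0.15,0],0.157],[5,[0.93,-0.15,0],0.157],[5,[0.93,-0.15,0],0.157],[5,[0.92,-0.15,0],0.157],[5,[0.92,-0.15,0],0.157],[5,[0.92,-0.15,0],0.157],[5,[0.92,-0.16,0],0.157],[5,[0,0,0],0],[5,[0,0,0],0]]' 30
python3 - <<'E'
from h import *
s=r.sense();M=R.from_rotvec(s["eef_rot"]).as_matrix();print(s["joint_pos"].round(2),np.degrees(np.arctan2(M[1,0],M[0,0])))
save("wrist","w20"); save("side","s20"); crop("s20",230,115,330,225,6,"c35")
E
```

```text
time: 18.12
tool_pos: [0.6002, -0.0075, 0.1999]
eef_rot: [-2.387, -2.04, 0.002]
contact_force: [-0.1, -0.4, 0.8]
finger_gap: 0.586
[-0.06  0.47 -0.    1.92  0.    0.75 -0.22] 81.03723444440294
```

View pics/w20.png

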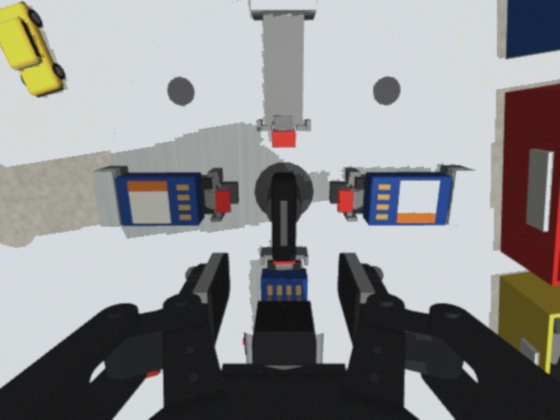

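View pics/c35.png

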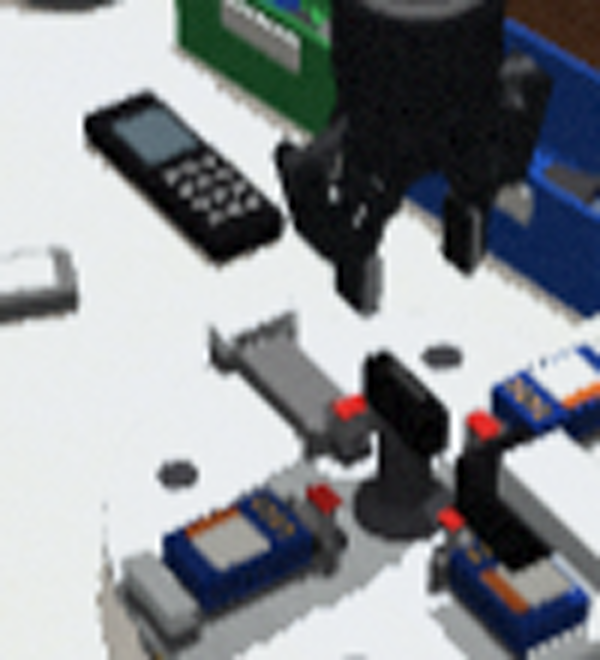

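```bash

python3 -m handwheel '[[5,[0,0,-4],0],[5,[0,0,-3],0],[5,[0,0,-1.5],0],[5,[0,0,0],0],[1,[0,0,0],0],[1,[0,0,0],0],[1,[0,0,0],0],[1,[0,0,0],0],[1,[0,0,0],0],[1,[0,0,0],0]]' 40
```

```text
time: 19.48
tool_pos: [0.6003, -0.0071, 0.1169]
eef_rot: [-2.385, -2.043, 0.001]
contact_force: [-2.7, 0.5, 6.2]
finger_gap: 0.182
```

```bash

python3 -m handwheel '[[1,[0,0,0],0.1],[1,[0,0,0],0.157],[1,[0,0,0],0.157],[1,[0,0,0],0.157],[1,[0,0,0],0]]' 40
python3 - <<'E'
from h import *
s=r.sense();M=R.from_rotvec(s["eef_rot"]).as_matrix();print(s["joint_pos"].round(2),np.degrees(np.arctan2(M[1,0],M[0,0])),s["ft_torque"])
save("side","s21"); crop("s21",230,115,340,245,6,"c36")
E
```

```text
time: 20.1
tool_pos: [0.6011, -0.007, 0.1169]
eef_rot: [1.716, 2.631, 0.002]
contact_force: [-2.0, 1.6, 6.5]
finger_gap: 0.177
[ 0.05  0.59 -0.16  1.97  0.16  0.59  0.2 ] 113.78380885870057 [0.08727498 0.61394835 0.00901638]
```

View pics/c36.png

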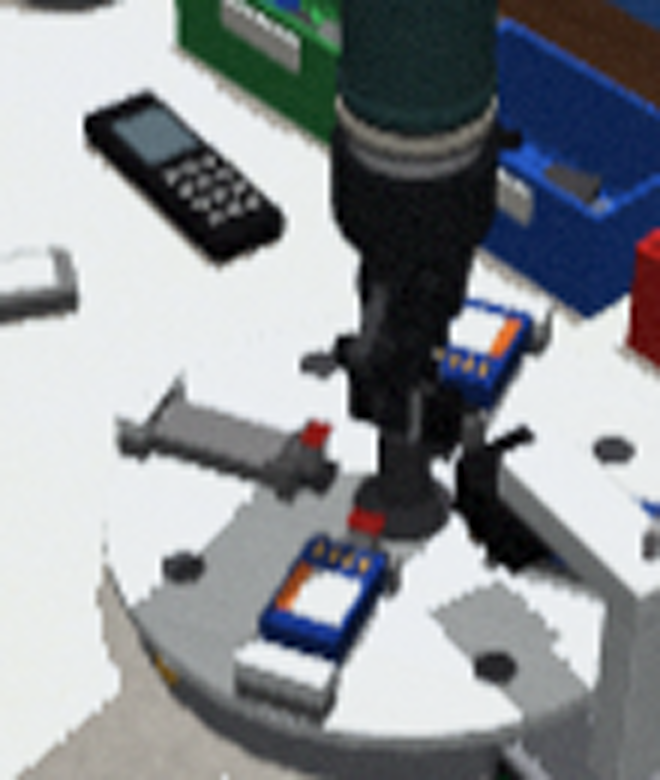

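```bash

python3 -m handwheel '[[1,[0,0,0],0.157],[1,[0,0,0],0.157],[1,[0,0,0],0.157],[1,[0,0,0],0.157],[1,[0,0,0],0.157],[1,[0,0,0],0.12],[1,[0,0,0],0.095],[1,[0,0,0],0],[1,[0,0,0],0]]' 40
python3 - <<'E'
from h import *
s=r.sense();M=R.from_rotvec(s["eef_rot"]).as_matrix();print(s["joint_pos"].round(2),np.degrees(np.arctan2(M[1,0],M[0,0])),s["ft_torque"])
save("side","s22"); crop("s22",230,115,340,245,6,"c37")
E
```

```text
time: 21.28
tool_pos: [0.6019, -0.0059, 0.1169]
eef_rot: [0.244, 3.13, 0.003]
contact_force: [-0.8, 2.2, 5.3]
finger_gap: 0.183
[ 0.25  0.62 -0.44  1.96  0.42  0.65  0.95] 171.0964790825407 [0.39279805 0.33325993 0.04396212]
```

View pics/c37.png

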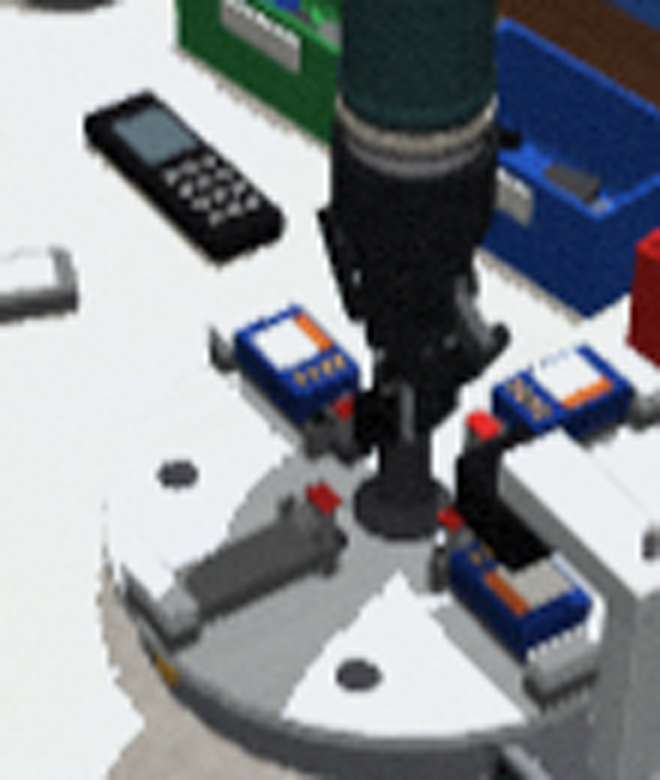

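```bash

python3 -m handwheel '[[4,[0,0,0],0],[4,[0,0,0],0],[4,[0,0,0],0],[4,[0,0,2],0],[4,[0,0,4],0],[4,[0,0,5],0],[4,[0,0,3],0],[4,[-2,3,2],0],[4,[-2,3,0],0],[4,[0,0,0],0],[4,[0,0,0],0]]' 40
python3 - <<'E'
from h import *
save("wrist","w23");save("side","s23"); crop("s23",220,140,350,245,6,"c38"); save("scene","sc23")
im=load("w23")[0]
print(r.sense()["contact_force"])
E
```

```text
time: 22.7
tool_pos: [0.5613, 0.0521, 0.2765]
eef_rot: [0.242, 3.131, -0.001]
contact_force: [-0.1, 0.5, -0.4]
finger_gap: 0.467
[-0.8427838   0.06147375  0.09332435]
```

View pics/w23.png

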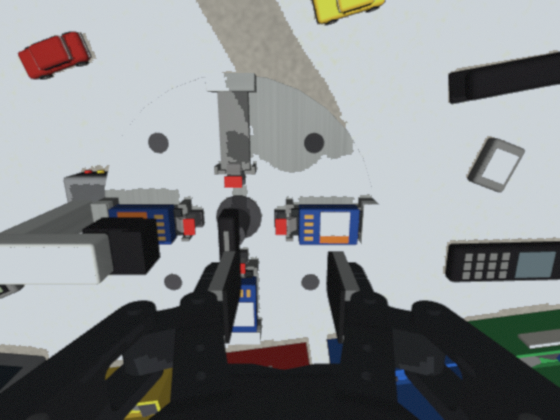

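View pics/c38.png

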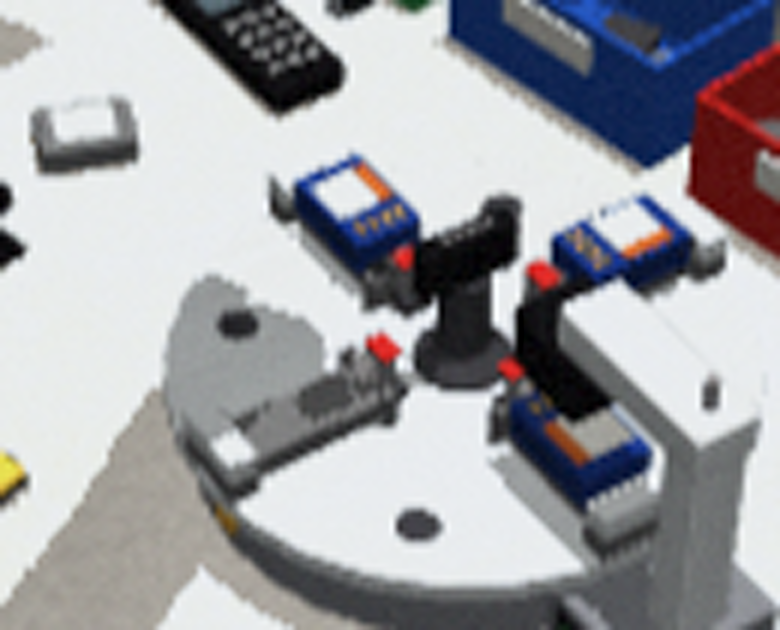

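View pics/sc23.png

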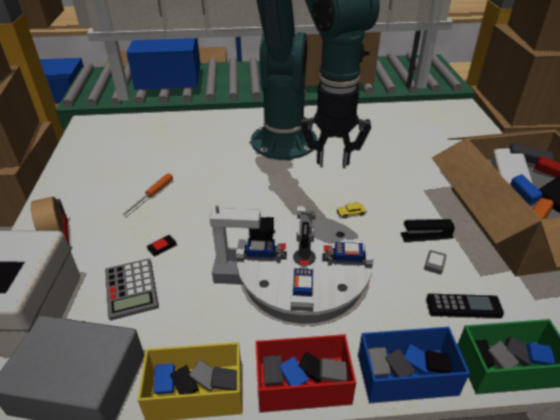

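Next I'll check the dial angle from the holes before handing in.

```bash
python3 - <<'E'
from h import *
H=np.array([pt("w23",a,b,.056) for a,b in [(158,143),(314,143),(310,282),(173,282)]])
m=H.mean(0);d=H-m;print(m,np.hypot(d[:,0],d[:,1]),np.degrees(np.arctan2(d[:,1],d[:,0]))%90)
crop("w23",60,170,260,270,4,"c39")
E
```

```text
[ 0.59961111 -0.00710605  0.056     ] [0.11793288 0.1179762  0.11759363 0.11767769] [36.18920648 35.98330252 36.04411583 36.14814112]
```

View pics/c39.png

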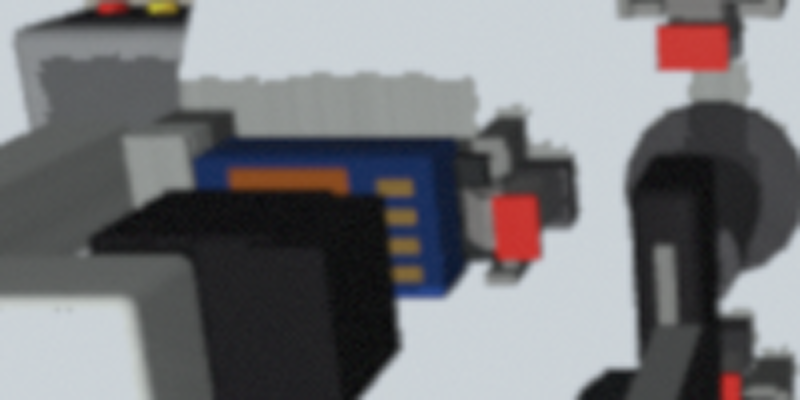

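```bash
python3 - <<'E'
from rig import r
print(r.sign_off())
E
```

```text
the job is handed in; nothing more can be done
None
```

The pack is loaded, latched and under the probe head. I handed the job in at about 23 s of the 56 s allowed.

**What I did**
- The moves can't tilt the tool, so I gripped the pack near its inner end. I pressed that end down on top of the lip to turn the pack about 19° in the fingers.
- I hooked the tongue under the lip, swung the inner end down until the catch snapped over the ledge, and let go.
- I then turned the dial by its grip bar one click anticlockwise, let go and backed away.

**Last checks**
- **Pack:** it looks flat in the side and wrist views. The catch showed over the ledge before the turn, and afterwards its red tab sat as it does on the fixed packs. The probe block hides part of the pack in the last pictures.
- **Dial:** the holes sit at 36.1° modulo 90°, the same as at the start, so it rests in the detent one click on. The left nest is now in front.
- **Contact:** the force reading was back near zero, with the robot clear of everything.
- **Bystanders:** they look unmoved in the scene view. I didn't measure them again.

**What could count against it:** as the pack bottomed out, the wrist force reached about 46 N. That was the fingers pressing through the pack, not the arm or gripper body (40 N limit), and is under the 120 N wrist limit. I eased off at once.

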